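# Put the camera batteries away in the flip-cap dry tubes

## Task

Put every camera battery pack lying on the desk away in the rack of flip-cap tubes: flick a tube's cap open, seat one pack label up, flat and square in its pocket (any pack in any tube), and press the cap shut over it. In the end every cap on the rack must be fully shut, that of an unused tube too, and the other things on the desk must be left where they are.

Things in the scene. Friction and masses are not known exactly. Their poses are not given: they have to be found in the camera images.
- rack: dark wooden rack fixed to the desk, base board 130 x 300 x 12 mm with a 42 mm high strip at either end; origin under its centre. +x points from the tubes' fronts (thumb tabs, robot side) to their hinges, +y runs along the row: red tube at y = +95 mm, yellow at 0, blue at -95 mm. Each tube is a fixed square-cornered white tube 92 mm (x) by 56 mm (y) with its rim 74 mm above the desk.
- pack_a: loose grey camera battery pack, 70 mm (its x) x 38 mm (y) x 34 mm high (z), 0.1 to 0.25 kg, orange label and a white end stripe on its top; lies label up on the desk; origin at the centre of its underside. May be absent.
- pack_b: loose grey camera battery pack, 70 mm (its x) x 38 mm (y) x 34 mm high (z), 0.1 to 0.25 kg, green label and a white end stripe on its top; lies label up on the desk; origin at the centre of its underside. May be absent.
- pack_c: loose grey camera battery pack, 70 mm (its x) x 38 mm (y) x 34 mm high (z), 0.1 to 0.25 kg, blue label and a white end stripe on its top; lies label up on the desk; origin at the centre of its underside. May be absent.
- pocket1 (a point): centre of the floor of the pocket in the mouth of the red-banded tube; the pocket is 76 mm (x) by 44 mm (y) and 12 mm deep below the rim, so a seated pack stands 22 mm out of it. Axes as the rack's. A pack fits either way round.
- hinge1 (a point): middle of the hinge line of the cap of the red tube, on the far edge of the rim (45 mm in +x of the pocket's centre, 12 mm above its floor); the hinge runs along y; the axes turn with the cap
- tab1 (a point): point on the red thumb tab of that cap, near its tip: 109 mm towards the front of the hinge and 16 mm above the hinge plane when shut. The tab is 18 mm wide (y), 8 mm thick and sticks out 30 mm from the cap's front (from 89 to 119 mm from the hinge). Turns with the cap: its -x points out along the tab, z out of the cap's top.
- cap1 (a joint): angle (rad) of the clear hollow flip cap of the red tube: 0 shut on the rim, 1.57 upright, stop at 2.2 leaning back. The cap is 90 x 54 mm and 30 mm high (27 mm inside). Friction of 0.035 N m in the hinge keeps it wherever it is left; it weighs 35 g.
- pocket2 (a point): centre of the floor of the pocket in the mouth of the yellow-banded tube; the pocket is 76 mm (x) by 44 mm (y) and 12 mm deep below the rim, so a seated pack stands 22 mm out of it. Axes as the rack's. A pack fits either way round.
- hinge2 (a point): middle of the hinge line of the cap of the yellow tube, on the far edge of the rim (45 mm in +x of the pocket's centre, 12 mm above its floor); the hinge runs along y; the axes turn with the cap
- tab2 (a point): point on the yellow thumb tab of that cap, near its tip: 109 mm towards the front of the hinge and 16 mm above the hinge plane when shut. The tab is 18 mm wide (y), 8 mm thick and sticks out 30 mm from the cap's front (from 89 to 119 mm from the hinge). Turns with the cap: its -x points out along the tab, z out of the cap's top.
- cap2 (a joint): angle (rad) of the clear hollow flip cap of the yellow tube: 0 shut on the rim, 1.57 upright, stop at 2.2 leaning back. The cap is 90 x 54 mm and 30 mm high (27 mm inside). Friction of 0.035 N m in the hinge keeps it wherever it is left; it weighs 35 g.
- pocket3 (a point): centre of the floor of the pocket in the mouth of the blue-banded tube; the pocket is 76 mm (x) by 44 mm (y) and 12 mm deep below the rim, so a seated pack stands 22 mm out of it. Axes as the rack's. A pack fits either way round.
- hinge3 (a point): middle of the hinge line of the cap of the blue tube, on the far edge of the rim (45 mm in +x of the pocket's centre, 12 mm above its floor); the hinge runs along y; the axes turn with the cap
- tab3 (a point): point on the blue thumb tab of that cap, near its tip: 109 mm towards the front of the hinge and 16 mm above the hinge plane when shut. The tab is 18 mm wide (y), 8 mm thick and sticks out 30 mm from the cap's front (from 89 to 119 mm from the hinge). Turns with the cap: its -x points out along the tab, z out of the cap's top.
- cap3 (a joint): angle (rad) of the clear hollow flip cap of the blue tube: 0 shut on the rim, 1.57 upright, stop at 2.2 leaning back. The cap is 90 x 54 mm and 30 mm high (27 mm inside). Friction of 0.035 N m in the hinge keeps it wherever it is left; it weighs 35 g.
- filter_case: round black lens-filter case, 66 mm across, 24 mm high, lying among the packs; origin under its centre; not to be moved
- notebook: red-brown notebook 140 x 90 x 16 mm on the left; origin under its centre; not to be moved
- plant: small plant in a white pot 88 mm across, about 105 mm high, behind the rack; origin under its centre; not to be moved
- mouse: round white computer mouse, 62 mm across, 36 mm high, in front of the rack; origin under its centre; not to be moved
Things that resemble listed ones, but are neither listed nor needed, are in the scene too. What is shaped like the pack_a but red, turquoise or yellow is not meant.

How it is judged (in metres and radians):
At the end, for the whole second after the job is handed in: each pack present lies in a pocket of a tube (within 6 mm of its centre, underside within 4 mm of the pocket's floor, level within 0.08 rad, square within 0.12 rad) at rest, and all three caps stand below 0.07 rad (((horizontal distance between pack_a and pocket1 below 0.006 m and z of pack_a in the frame of pocket1 between -0.004 and 0.004 m and angle between the x axis of pack_a and the x axis of pocket1, either way round below 0.12 rad) or (horizontal distance between pack_a and pocket2 below 0.006 m and z of pack_a in the frame of pocket2 between -0.004 and 0.004 m and angle between the x axis of pack_a and the x axis of pocket2, either way round below 0.12 rad) or (horizontal distance between pack_a and pocket3 below 0.006 m and z of pack_a in the frame of pocket3 between -0.004 and 0.004 m and angle between the x axis of pack_a and the x axis of pocket3, either way round below 0.12 rad)) and ((horizontal distance between pack_b and pocket1 below 0.006 m and z of pack_b in the frame of pocket1 between -0.004 and 0.004 m and angle between the x axis of pack_b and the x axis of pocket1, either way round below 0.12 rad) or (horizontal distance between pack_b and pocket2 below 0.006 m and z of pack_b in the frame of pocket2 between -0.004 and 0.004 m and angle between the x axis of pack_b and the x axis of pocket2, either way round below 0.12 rad) or (horizontal distance between pack_b and pocket3 below 0.006 m and z of pack_b in the frame of pocket3 between -0.004 and 0.004 m and angle between the x axis of pack_b and the x axis of pocket3, either way round below 0.12 rad)) and ((horizontal distance between pack_c and pocket1 below 0.006 m and z of pack_c in the frame of pocket1 between -0.004 and 0.004 m and angle between the x axis of pack_c and the x axis of pocket1, either way round below 0.12 rad) or (horizontal distance between pack_c and pocket2 below 0.006 m and z of pack_c in the frame of pocket2 between -0.004 and 0.004 m and angle between the x axis of pack_c and the x axis of pocket2, either way round below 0.12 rad) or (horizontal distance between pack_c and pocket3 below 0.006 m and z of pack_c in the frame of pocket3 between -0.004 and 0.004 m and angle between the x axis of pack_c and the x axis of pocket3, either way round below 0.12 rad)) and angle between each of pack_a, pack_b, pack_c's own z axis and vertical below 0.08 rad and linear speed of each of pack_a, pack_b, pack_c below 0.02 m/s and value of joint each of cap1, cap2, cap3 below 0.07 rad); the robot touches nothing.
It fails at once if the notebook or plant is pushed more than 30 mm, or the filter case or mouse more than 50 mm, from its place (distance of any of filter_case, mouse from where it was at the start of the episode above 0.05 m or distance of any of notebook, plant from where it was at the start of the episode above 0.03 m).
Of pack_a, pack_b, pack_c only 2 to 3 are there at a start; the rules pass over those that are not, and their reading is None.
At some moment in a run one of pack_a, pack_b, pack_c may be knocked a few centimetres aside while the robot is not near it.
It also fails if it takes over 210 s, if anything falls off the work surface, if the arm or the gripper's body presses on something with over 40 N, if the wrist force passes 120 N, or if a joint passes its speed limit or range.

## Robot

A 7-joint arm with a two-finger parallel gripper is mounted at the origin on the work surface. World frame = base frame: x ahead of the robot, y to its left, z up, the work surface at z = 0. Lengths are in mm, angles in rad, forces in N, time in s.
With the tool pointing down it reaches from about 400 to 925 mm from the base axis. Payload 5.6 kg.
Tool frame: the origin (TCP) lies at the very end of the fingers, on their centre line; the grasp point (between the pads) lies 19 mm behind it; z points along the fingers, x is the direction in which the jaws open and shut, and the axes are right-handed (so a half turn about z gives the same grasp; the last joint's range is limited). The gripper opens to 85 mm and grips with 20 to 120 N. Pads are 22 mm wide; open, the fingers measure 114 mm over their backs; the gripper's body (76 mm by 85 mm) begins 54 mm behind the grasp point. The pads swing forward as they close: fully open they stand 13 mm farther back than shut.
Start: joints at [1.103, 0.468, -0.012, 1.603, 0.006, 1.071, -0.056], TCP at [267.851, -592.253, 231.29] pointing down, gripper open.
Joint ranges: [-2.53, 2.53], [-0.31, 2.02], [-1.57, 1.55], [0.28, 2.44], [-1.29, 4.43], [0.15, 1.84], [-2.92, 2.92]. Speed limits (rad/s): [2.57, 2.57, 3.14, 3.14, 3.14, 3.14, 3.14].

## Interface

Orientations are given as a unit quaternion [w, x, y, z].
In Python, from station import read_state, grab_frame, camera_info, env gives the robot as it stands.
- The arm moves only by the tool jog_arm, never from a script. Its argument "rows" is a list of rows, each a list of 7 numbers: the finger opening in m, from 0 to 0.0854, then the shift along the tool's x, y, z in m, then the turn, a rotation vector about the tool's x, y, z in rad. A call has 1 to 10 rows; each row is the pose to reach, as a shift and turn from the pose commanded when the call began, along the tool's axes at that moment; what a row does not reach only later rows make up. A row lasts 1/10 s, in which the tool goes at most 50 mm and 8.59 degrees, less where a joint would pass 70% of its speed; a pose out of reach is approached as far as the arm can. A call with a gripper value outside its range is refused whole. The fingers move at their own pace and stop on an object; the grip force is fixed at half the most. Time passes only in rows, so rows that repeat a pose let the fingers close. It gives the time, the measured TCP pose, the force and the opening at its end, in the units of the state.
- read_state(): the state, without advancing time (a new reading comes with each control period).
- grab_frame(name): name is "side" or "top"; returns the picture (480x640x3 uint8, blue, green, red); there is no depth.
- camera_info(name): a dict with "intrinsics" (3x3 intrinsics, pixels), "k1" (the pictures are not rectified: a ray, as slopes to the right and down, at radius r is drawn at 1 + k1 r^2 times it, then the intrinsics apply), "world_to_cam" (4x4, takes a point from world to camera coordinates). Camera axes: x right, y up, looking along -z (the intrinsics and any distortion apply to the point x, -y, -z); pixel columns grow to the right and rows downward; lengths in mm; the calibration is good to about 2 mm. A picture is of the moment at which its call begins. camera_info takes no time and is no camera call.
- env.sign_off(): hands the job in, once; it reports no verdict.
The state is a dict: "time": time; "joint_positions": joint angles; "qd": joint speeds; "joint_torque": joint torques, N m; "tool_pos": TCP position; "orientation": TCP orientation; "force": force on the tool from outside, world axes, zero at the start; "moment": the same for the moment, N m; "width": opening from 0.0 (shut) to 1.0 (fully open).
Only numpy, scipy, OpenCV 4.12 (cv2) and the standard library are available. Lean on these libraries where they do the work, as an engineer would, in place of code of your own. Each camera call takes 0.05 s, during which the arm holds its last target.

## Working session

There is one attempt and no reset: what is moved stays moved. The work goes in short steps, Python scripts to look and compute and a tool call to move; the robot and the scene stay as the last step left them, time stands still between calls to the robot, and variables do not carry over. Pictures are saved under pics/ and viewed, and the job is handed in when it is done.

Besides the shell and the picture viewer there is one more tool, called after "Emit:" as name(argument=value, ...), one argument or row to a line, values as JSON. jog_arm: Moves the arm, as the interface text tells. Its arguments: {"type":"object","properties":{"rows":{"type":"array"}},"required":["rows"]}

```bash
ls; mkdir -p pics; python3 - <<'E'
from station import *
import cv2
print(read_state())
for n in("side","top"):
    f=grab_frame(n); cv2.imwrite(f"pics/{n}0.png",f); print(camera_info(n))
E
```

```text
pics
{'time': 0.0, 'joint_positions': array([ 1.10299442,  0.4684054 , -0.01160866,  1.60364288,  0.00603467,
        1.07140537, -0.05631009]), 'qd': array([ 8.01487144e-05,  1.78580963e-03, -4.86809965e-04,  1.78648670e-03,
        1.16190694e-04, -6.46908933e-04, -1.06779165e-03]), 'joint_torque': array([-3.30978683e-04, -5.32378292e+01,  2.13017967e-02, -2.51305890e+01,
        1.13493160e-02,  7.71885185e-03,  2.75762005e-05]), 'tool_pos': array([ 267.58718958, -591.73870288,  230.3120599 ]), 'orientation': array([-4.28701516e-04,  8.40265325e-01, -5.42174648e-01, -8.06694222e-04]), 'force': array([-0.37146537, -0.31421007,  0.13908863]), 'moment': array([-0.03392179, -0.03148173, -0.02542751]), 'width': 0.9999798428436245}
{'intrinsics': array([[438.42270355,   0.        , 321.46982711],
       [  0.        , 438.42270355, 232.61422128],
       [  0.        ,   0.        ,   1.        ]]), 'k1': -0.102159386920698, 'world_to_cam': array([[-9.83680202e-01, -1.79909945e-01,  2.38176439e-03,
         5.03078609e+02],
       [ 9.97111477e-02, -5.34068833e-01,  8.39540451e-01,
        -1.04838389e+02],
       [-1.49769650e-01,  8.26076808e-01,  5.43291965e-01,
        -8.16324635e+02],
       [ 0.00000000e+00,  0.00000000e+00,  0.00000000e+00,
         1.00000000e+00]])}
{'intrinsics': array([[518.2359339 ,   0.        , 316.49744482],
       [  0.        , 518.2359339 , 237.84037193],
       [  0.        ,   0.        ,   1.        ]]), 'k1': -0.10147462653475714, 'world_to_cam': array([[-1.25465273e-02, -9.99774272e-01,  1.71460999e-02,
         1.19156719e+01],
       [ 9.93754105e-01, -1.05657758e-02,  1.11090700e-01,
        -5.30116539e+02],
       [-1.10884461e-01,  1.84328097e-02,  9.93662351e-01,
        -1.21101514e+03],
       [ 0.00000000e+00,  0.00000000e+00,  0.00000000e+00,
         1.00000000e+00]])}
```

View pics/top0.png

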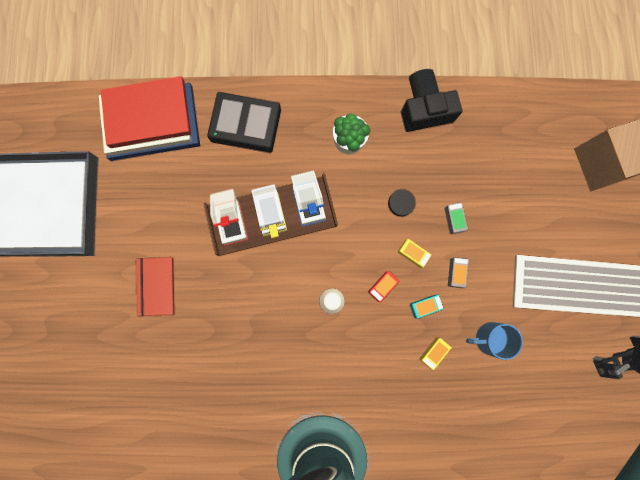

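View pics/side0.png

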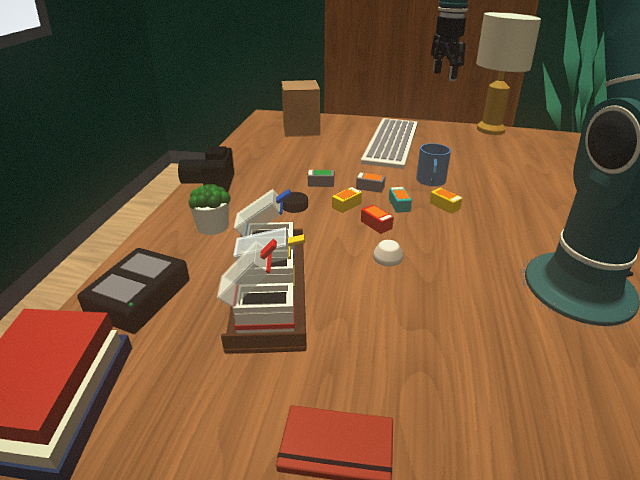

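Candidates in the top view:
- Grey body, green label at (457,218), likely pack_b.
- Grey body, orange label at (459,272), likely pack_a.
- Look-alikes: yellow at (415,252) and (436,353), red at (384,286), turquoise at (427,306).

No blue label is visible. I'll check with close crops.

```bash
python3 - <<'E'
import cv2,numpy as np
t=cv2.imread("pics/top0.png"); s=cv2.imread("pics/side0.png")
cv2.imwrite("pics/c1.png",cv2.resize(t[190:380,360:530],None,fx=3,fy=3,interpolation=cv2.INTER_CUBIC))
a=cv2.resize(t[160:265,195:345],None,fx=4,fy=4,interpolation=cv2.INTER_CUBIC)
cv2.imwrite("pics/c2.png",a)
cv2.imwrite("pics/c3.png",cv2.resize(s[160:360,190:420],None,fx=3,fy=3,interpolation=cv2.INTER_CUBIC))
E
```

```text
(no output)
```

View pics/c1.png

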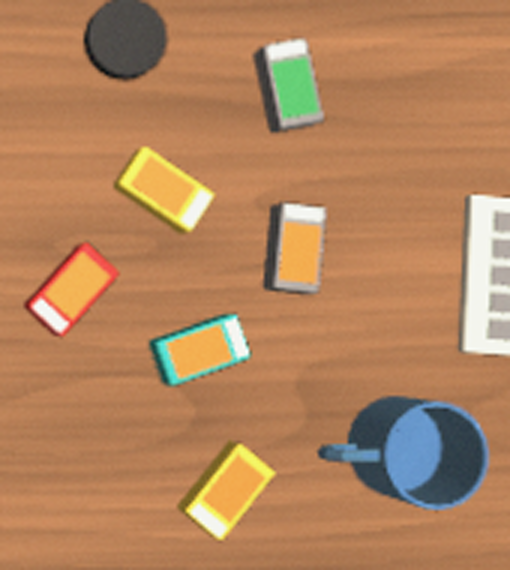

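View pics/c2.png

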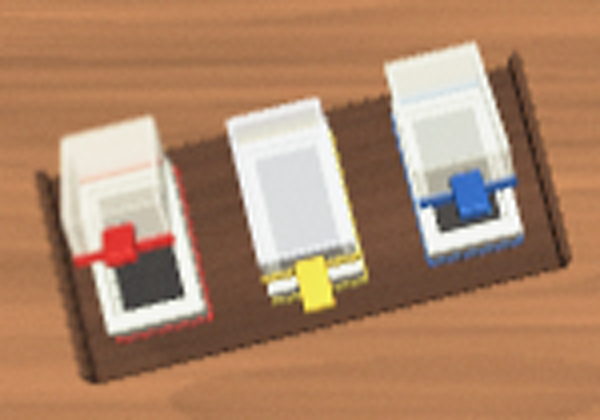

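View pics/c3.png

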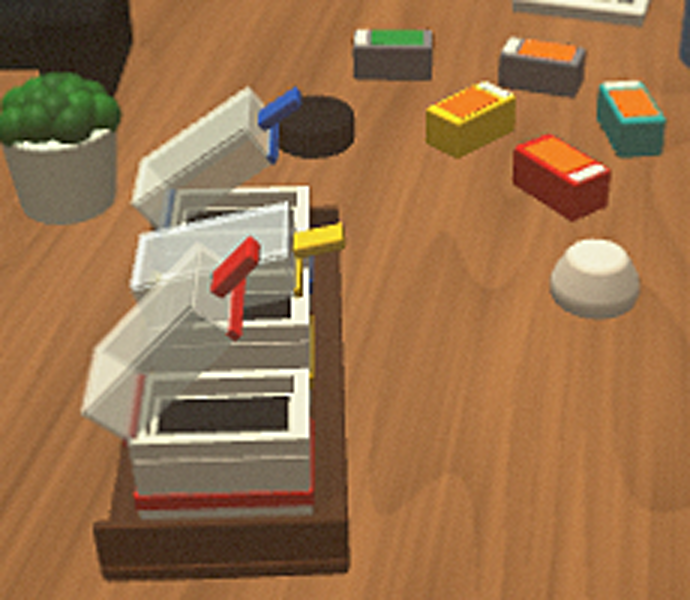

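The crop confirms the choice: grey/orange is pack_a, grey/green is pack_b, and pack_c is absent. All three caps are ajar: red about 50°, yellow about 15°, blue about 35°. Next I'll measure the rack and the packs.

```bash
cat > h.py <<'E'
import numpy as np, cv2
from station import *
class C:
    def __init__(s,n):
        i=camera_info(n); s.K=i["intrinsics"]; s.D=np.array([i["k1"],0,0,0,0]); W=i["world_to_cam"]
        F=np.diag([1,-1,-1.]); s.R=F@W[:3,:3]; s.t=F@W[:3,3]; s.c=-s.R.T@s.t
    def proj(s,P): return cv2.projectPoints(np.asarray(P,float).reshape(-1,3),cv2.Rodrigues(s.R)[0],s.t,s.K,s.D)[0][:,0]
    def ray(s,uv):
        n=cv2.undistortPoints(np.asarray(uv,float).reshape(-1,1,2),s.K,s.D)[:,0]
        return np.c_[n,np.ones(len(n))]@s.R
    def plane(s,uv,z):
        d=s.ray(uv); return s.c+d*((z-s.c[2])/d[:,2])[:,None]
T=C("top");S=C("side")
def tri(u1,u2):
    A=[];b=[]
    M=np.zeros((3,3));v=np.zeros(3)
    for c,u in((T,u1),(S,u2)):
        d=c.ray([u])[0];d/=np.linalg.norm(d);P=np.eye(3)-np.outer(d,d);M+=P;v+=P@c.c
    return np.linalg.solve(M,v)
E
python3 - <<'E'
from h import *
print(T.c,S.c)
t=cv2.imread("pics/top0.png")
q=np.array([[38,172],[85,382],[570,265],[515,55]])/4.+[195,160]
P=T.plane(q,42); print(P.round(1)); 
for i in range(4): print(np.linalg.norm(P[i]-P[(i+1)%4]))
hsv=cv2.cvtColor(t,cv2.COLOR_BGR2HSV)
for n,lo,hi in(("green",(50,120,80),(75,255,255)),("orange",(8,170,200),(22,255,255))):
    m=cv2.inRange(hsv,np.array(lo),np.array(hi)); m[:, :360]=0
    for c in cv2.findContours(m,0,2)[0]:
        if cv2.contourArea(c)>60:
            b=cv2.boxPoints(cv2.minAreaRect(c)); W=T.plane(b,34)[:,:2]
            print(n,b.mean(0),W.mean(0).round(1),[ (W[(i+1)%4]-W[i]).round(1) for i in range(2)])
E
```

```text
[ 392.67222494   28.63430136 1262.0268641 ] [383.06136869 708.86477708 530.32046826]
[[615.5 272.7  42. ]
 [489.4 243.3  42. ]
 [556.  -44.3  42. ]
 [683.8 -13.4  42. ]]
129.49281333763597
295.1996427984451
131.50355123382448
294.1970435530412
green [457.67307 218.86539] [ 572.4 -337.1] [array([  5. , -26.5]), array([-41.6,  -6.5])]
green [364.  133.5] [ 786.4 -114.1] [array([ -0. , -19.8]), array([-43.4,   1.2])]
orange [437.5765 352.4942] [ 254.3 -276.7] [array([ 32.5, -30. ]), array([-19.1, -21.6])]
orange [426.15002 306.45   ] [ 363.1 -252.4] [array([ 12.1, -39.3]), array([-25. ,  -7.6])]
orange [459.332   273.84836] [ 439.2 -335.6] [array([41. , -5.4]), array([ -2.7, -25.8])]
```

```bash
cat >> h.py <<'E'
def Rz(a): return np.array([[np.cos(a),-np.sin(a),0],[np.sin(a),np.cos(a),0],[0,0,1]])
def rackpt(P,c=(586.2,114.6),yaw=0.234): return np.asarray(P,float).reshape(-1,3)@Rz(yaw).T+[c[0],c[1],0]
def draw(im,cam,P,k,off,col):
    p=((cam.proj(P)-off)*k).astype(int); cv2.polylines(im,[p],True,col,1)
E
python3 - <<'E'
from h import *
for n,c,(x0,y0,x1,y1),k in(("top",T,(195,155,345,265),5),("side",S,(190,200,330,370),4)):
    im=cv2.imread(f"pics/{n}0.png")[y0:y1,x0:x1]; im=cv2.resize(im,None,fx=k,fy=k,interpolation=cv2.INTER_CUBIC)
    o=np.array([x0-.5,y0-.5])
    for y in(95,0,-95):
        for hx,hy in((46,28),(38,22)):
            draw(im,c,rackpt([[hx,y+hy,74],[-hx,y+hy,74],[-hx,y-hy,74],[hx,y-hy,74]]),k,o,(255,0,255))
    for s in(1,-1): draw(im,c,rackpt([[65,150*s,42],[-65,150*s,42]]),k,o,(0,255,0))
    draw(im,c,rackpt([[65,150,12],[-65,150,12],[-65,-150,12],[65,-150,12]]),k,o,(255,255,0))
    cv2.imwrite(f"pics/ov_{n}.png",im)
t=cv2.imread("pics/top0.png")
im=np.hstack([cv2.resize(t[y:y+44,x:x+44],None,fx=9,fy=9,interpolation=cv2.INTER_CUBIC) for x,y in((436,197),(438,252))])
cv2.imwrite("pics/c4.png",im)
E
```

```text
(no output)
```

View pics/ov_top.png

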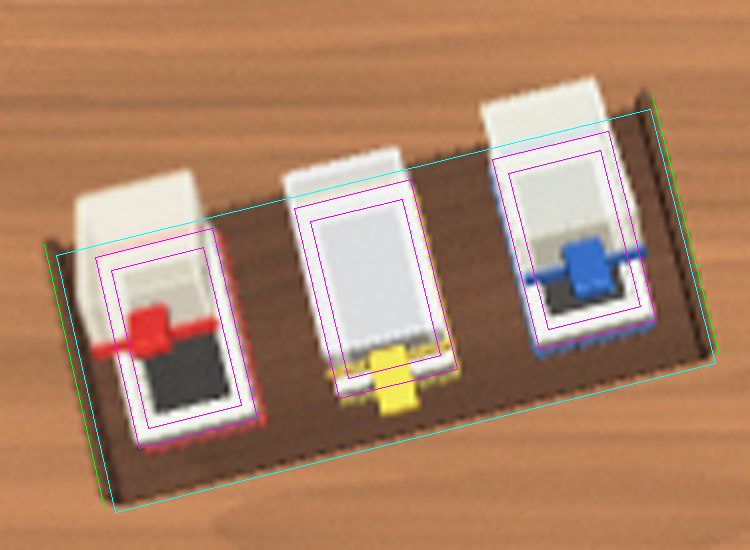

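View pics/ov_side.png

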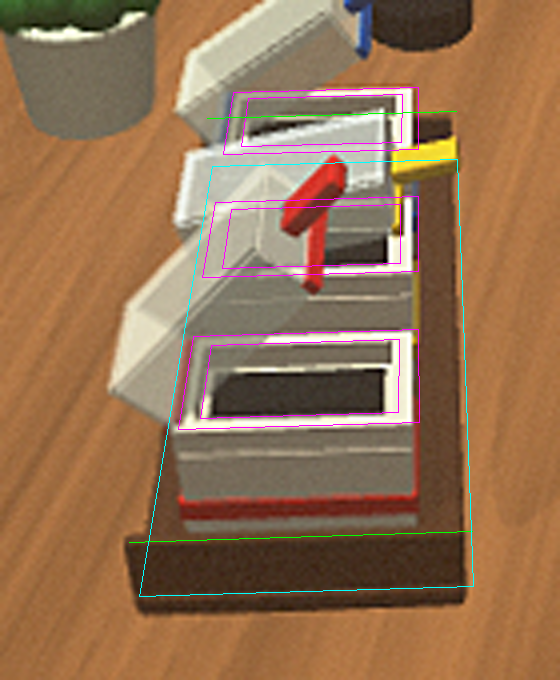

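View pics/c4.png

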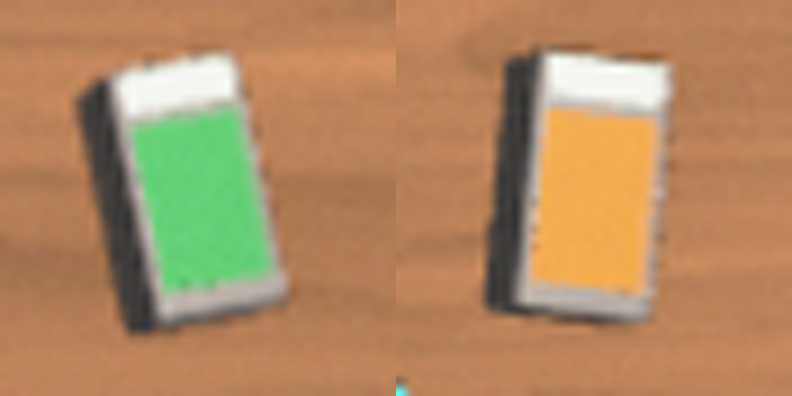

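The overlay agrees with the rack to about 1 mm. In c4 the top-face corners of both packs are clear: green from (112,72) to (288,298), orange from (540,50) to (650,320). Next come the pack poses, the tab positions by two-view triangulation, and the cap angles.

```bash
cat >> h.py <<'E'
RC=(586.7,114.2);YAW=0.234
def rk(P): return rackpt(P,RC,YAW)
def torack(P): return (np.asarray(P,float).reshape(-1,3)-[RC[0],RC[1],0])@Rz(YAW)
from scipy.spatial.transform import Rotation as Ro
def go(target,yaw,tilt=0):
    """target TCP world mm, tool x yaw; prints jog shift(m) and rotvec; tilt about tool x"""
    s=read_state(); q=s["orientation"]; R=Ro.from_quat([q[1],q[2],q[3],q[0]])
    G=Ro.from_matrix(Rz(yaw)@np.diag([1,-1,-1.]))*Ro.from_rotvec([tilt,0,0])
    sh=R.inv().apply(np.array(target)-s["tool_pos"])/1000; rv=(R.inv()*G).as_rotvec()
    print("t",round(s["time"],2),"pos",s["tool_pos"].round(1),"F",s["force"].round(1),"w",round(s["width"]*85.4,1),"-> shift",sh.round(4),"rot",rv.round(4))
E
python3 - <<'E'
from h import *
for nm,q,o in(("b",[[112,72],[236,52],[288,298],[158,322]],(436,197)),("a",[[144,50],[276,66],[254,320],[124,304]],(438,252))):
    P=T.plane(np.array(q)/9.+o-np.array([.5,.5])*0,34)[:,:2]
    d=P[0]+P[1]-P[2]-P[3]; e=P[1]+P[2]-P[0]-P[3]
    print(nm,P.mean(0).round(1),np.linalg.norm(d)/2,np.linalg.norm(e)/2,np.arctan2(d[1],d[0]),np.arctan2(e[1],e[0])+np.pi/2)
for n,u,v,y in(("red",(225,221),(269,248.7),95),("yel",(274,231.25),(297.3,240),0),("blu",(312.5,208.25),(283.3,196),-95)):
    p=tri(u,v); r=torack(p)[0]; hx,hz=45-r[0],r[2]-74
    print(n,p.round(1),r.round(1),"radius",np.hypot(hx,hz),"ang",np.arctan2(hz,hx)-np.arctan2(16,105))
s=read_state(); print(s["joint_positions"])
go((*rk([-110,95,0])[0][:2],250),YAW-np.pi/2)
E
```

```text
b [ 575.4 -338.2] 68.45707925260466 35.678936296196504 0.15266394700096875 0.16096903610550095
a [ 442.4 -337.8] 68.07550149541842 35.80645763100123 -0.12385104077653479 -0.13496975129176092
red [553.5 204.1 160.9] [-11.5  95.1 160.9] radius 103.64305071491903 ang 0.8429479387003679
yel [536.1 102.  111.1] [-5.210e+01 -1.000e-01  1.111e+02] radius 103.93379115806454 ang 0.21418845854449264
blu [581.5  15.7 146.7] [-27.9 -94.6 146.7] radius 102.97940740999721 ang 0.6325658092879088
[ 1.10298379  0.46833334 -0.01159864  1.60357108  0.00602249  1.0714295
 -0.05625242]
t 0.1 pos [ 267.6 -591.8  230.4] F [ 0.4 -0.3 -0.2] w 85.4 -> shift [-0.6259 -0.4917 -0.0186] rot [0.0003 0.0017 0.1908]
```

```bash
python3 - <<'E'
from h import *
go((*rk([-20,95,0])[0][:2],240),YAW-np.pi/2)
E
```

```text
t 0.1 pos [ 267.6 -591.8  230.4] F [ 0.4 -0.3 -0.2] w 85.4 -> shift [-0.6088 -0.5801 -0.0087] rot [0.0003 0.0017 0.1908]
```

Emit:
jog_arm(
  rows=[
    [0.045, -0.305, -0.29, -0.005, 0, 0, 0.0],
    [0.045, -0.305, -0.29, -0.005, 0, 0, 0.0],
    [0.045, -0.305, -0.29, -0.005, 0, 0, 0.0],
    [0.045, -0.305, -0.29, -0.005, 0, 0, 0.0],
    [0.045, -0.305, -0.29, -0.005, 0, 0, 0.0],
    [0.045, -0.305, -0.29, -0.005, 0, 0, 0.0],
    [0.045, -0.305, -0.29, -0.005, 0, 0, 0.0],
    [0.045, -0.305, -0.29, -0.005, 0, 0, 0.0],
    [0.045, -0.305, -0.29, -0.005, 0, 0, 0.0],
    [0.045, -0.305, -0.29, -0.005, 0, 0, 0.0],
  ],
)

```text
time: 1.1
tool_pos: [407.4, -191.4, 236.3]
orientation: [-0.0, 0.842, -0.539, -0.0]
force: [0.5, -1.4, -0.5]
width: 0.531
```

```bash
python3 - <<'E'
from h import *
go((*rk([-20,95,0])[0][:2],240),YAW-np.pi/2)
E
```

```text
t 1.1 pos [ 407.4 -191.4  236.3] F [ 0.5 -1.4 -0.5] w 45.4 -> shift [-0.2997 -0.2897 -0.0034] rot [-0.0004  0.0006  0.1974]
```

Emit:
jog_arm(
  rows=[
    [0.045, -0.3, -0.29, -0.003, 0, 0, 0.197],
    [0.045, -0.3, -0.29, -0.003, 0, 0, 0.197],
    [0.045, -0.3, -0.29, -0.003, 0, 0, 0.197],
    [0.045, -0.3, -0.29, -0.003, 0, 0, 0.197],
    [0.045, -0.3, -0.29, -0.003, 0, 0, 0.197],
    [0.045, -0.3, -0.29, -0.003, 0, 0, 0.197],
    [0.045, -0.3, -0.29, -0.003, 0, 0, 0.197],
    [0.045, -0.3, -0.29, -0.003, 0, 0, 0.197],
    [0.045, -0.3, -0.29, -0.003, 0, 0, 0.197],
    [0.045, -0.3, -0.29, -0.003, 0, 0, 0.197],
  ],
)

```text
time: 2.1
tool_pos: [547.4, 201.4, 238.5]
orientation: [-0.001, 0.784, -0.62, -0.001]
force: [0.6, -0.1, -0.1]
width: 0.525
```

```bash
python3 - <<'E'
from h import *
go((*rk([-20,95,0])[0][:2],160),YAW-np.pi/2)
E
```

```text
t 2.1 pos [547.4 201.4 238.5] F [ 0.6 -0.1 -0.1] w 44.8 -> shift [-0.0009  0.002   0.0785] rot [ 0.0003  0.0022 -0.0019]
```

Emit:
jog_arm(
  rows=[
    [0.045, -0.001, 0.002, 0.04, 0, 0, 0],
    [0.045, -0.001, 0.002, 0.078, 0, 0, 0],
    [0.045, -0.001, 0.002, 0.078, 0, 0, 0],
  ],
)

```text
time: 2.4
tool_pos: [541.8, 194.4, 156.1]
orientation: [0.005, 0.782, -0.623, -0.002]
force: [-0.3, -0.3, 0.2]
width: 0.528
```

```bash
python3 - <<'E'
from h import *
go((*rk([-20,95,0])[0][:2],160),YAW-np.pi/2)
s=grab_frame("side");cv2.imwrite("pics/s1.png",cv2.resize(s[150:350,190:390],None,fx=3,fy=3))
E
```

```text
t 2.4 pos [541.8 194.4 156.1] F [-0.3 -0.3  0.2] w 45.1 -> shift [-0.0066 -0.005  -0.0039] rot [ 0.0108 -0.0026 -0.0086]
```

View pics/s1.png

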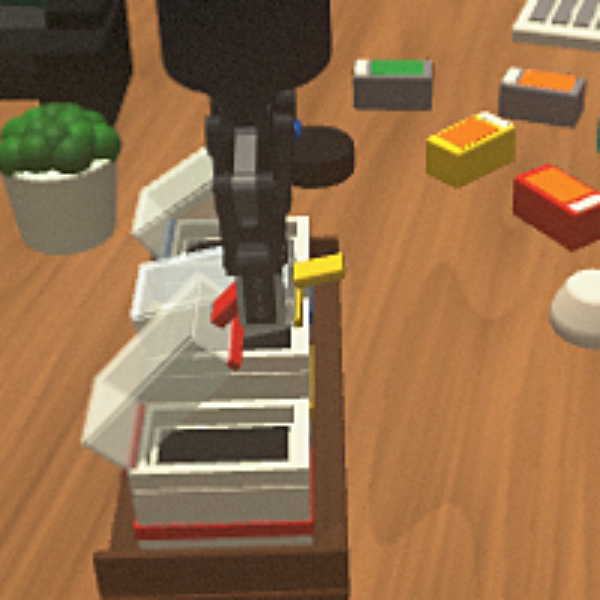

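Emit:
jog_arm(
  rows=[
    [0.045, 0, 0, 0, 0, 0, 0],
    [0.045, 0, 0, 0, 0, 0, 0],
    [0.045, 0, 0, 0, 0, 0, 0],
  ],
)

```text
time: 2.75
tool_pos: [545.9, 198.6, 163.2]
orientation: [-0.001, 0.783, -0.622, 0.001]
force: [0.2, 0.1, 0.2]
width: 0.527
```

```bash
python3 - <<'E'
from h import *
go((*rk([-20,95,0])[0][:2],160),YAW-np.pi/2)
E
```

```text
t 2.75 pos [545.9 198.6 163.2] F [0.2 0.1 0.2] w 45.0 -> shift [-0.0034 -0.      0.0032] rot [-0.0032  0.     -0.0067]
```

Emit:
jog_arm(
  rows=[
    [0.045, -0.003, 0, 0.002, 0, 0, 0],
    [0.045, -0.003, 0, 0.002, 0, 0, 0],
    [0.0, -0.003, 0, 0.002, 0, 0, 0],
    [0.0, -0.003, 0, 0.002, 0, 0, 0],
    [0.0, -0.003, 0, 0.002, 0, 0, 0],
    [0.0, -0.003, 0, 0.002, 0, 0, 0],
    [0.0, -0.003, 0, 0.002, 0, 0, 0],
  ],
)

```text
time: 3.45
tool_pos: [543.7, 202.5, 159.5]
orientation: [-0.0, 0.783, -0.622, -0.0]
force: [-2.3, 3.1, 3.2]
width: 0.19
```

```bash
python3 - <<'E'
from h import *
go((*rk([-20,95,0])[0][:2],160),YAW-np.pi/2)
s=grab_frame("side");cv2.imwrite("pics/s2.png",cv2.resize(s[150:350,190:390],None,fx=3,fy=3))
th0=.843
f=lambda th:np.array([45-112*np.cos(th)+16*np.sin(th),74+112*np.sin(th)+16*np.cos(th)])
for th in np.linspace(.843,2.0,11)[1:]: d=(f(th)-f(.843))/1000; print(round(th,2),"y",round(-d[0],4),"z",round(-d[1],4))
E
```

```text
t 3.45 pos [543.7 202.5 159.5] F [-2.3  3.1  3.2] w 16.2 -> shift [ 0.0009 -0.0014 -0.0005] rot [ 0.0002  0.0011 -0.0053]
0.96 y -0.0113 z -0.0066
1.07 y -0.0233 z -0.0118
1.19 y -0.0358 z -0.0157
1.31 y -0.0487 z -0.018
1.42 y -0.0617 z -0.0189
1.54 y -0.0748 z -0.0182
1.65 y -0.0877 z -0.016
1.77 y -0.1003 z -0.0124
1.88 y -0.1123 z -0.0073
2.0 y -0.1237 z -0.0009
```

View pics/s2.png

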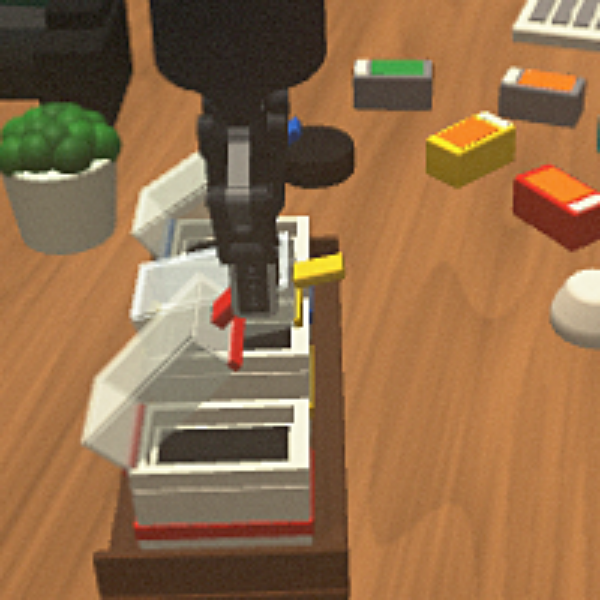

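The fingers stopped at about 17 mm, so the red tab is gripped. Now I'll swing the cap open along the arc.

Emit:
jog_arm(
  rows=[
    [0.0, 0, -0.011, -0.007, 0, 0, 0],
    [0.0, 0, -0.023, -0.012, 0, 0, 0],
    [0.0, 0, -0.036, -0.016, 0, 0, 0],
    [0.0, 0, -0.049, -0.018, 0, 0, 0],
    [0.0, 0, -0.062, -0.019, 0, 0, 0],
    [0.0, 0, -0.075, -0.018, 0, 0, 0],
    [0.0, 0, -0.088, -0.016, 0, 0, 0],
    [0.0, 0, -0.1, -0.012, 0, 0, 0],
    [0.0, 0, -0.112, -0.007, 0, 0, 0],
    [0.0, 0, -0.112, -0.007, 0, 0, 0],
  ],
)

```text
time: 4.5
tool_pos: [657.4, 229.6, 169.5]
orientation: [-0.005, 0.783, -0.622, 0.002]
force: [2.0, 5.1, 11.9]
width: 0.165
```

Emit:
jog_arm(
  rows=[
    [0.0, 0, 0, 0, 0, 0, 0],
    [0.045, 0, 0, 0, 0, 0, 0],
    [0.045, 0, 0, 0, 0, 0, 0],
    [0.045, 0, 0, 0, 0, 0, 0],
    [0.045, 0, 0, -0.03, 0, 0, 0],
    [0.045, 0, 0, -0.07, 0, 0, 0],
    [0.045, 0, 0, -0.07, 0, 0, 0],
  ],
)

```text
time: 5.2
tool_pos: [656.0, 227.4, 241.9]
orientation: [-0.004, 0.783, -0.623, 0.003]
force: [1.1, 0.8, 0.1]
width: 0.526
```

```bash
python3 - <<'E'
from h import *
s=grab_frame("side");cv2.imwrite("pics/s3.png",cv2.resize(s[100:370,150:420],None,fx=2.2,fy=2.2))
# blue tab target: local(-114,16) at th=.633
th=.633; x=45-114*np.cos(th)+16*np.sin(th); z=74+114*np.sin(th)+16*np.cos(th); print(x,z)
go((*rk([x,-95,0])[0][:2],240),YAW-np.pi/2)
E
```

```text
-37.44817525389273 154.33864821680405
t 5.25 pos [654.8 226.7 239.1] F [-0.5  0.2 -1.2] w 45.2 -> shift [ 0.1896  0.1285 -0.0015] rot [-0.0052 -0.0001 -0.0071]
```

View pics/s3.png

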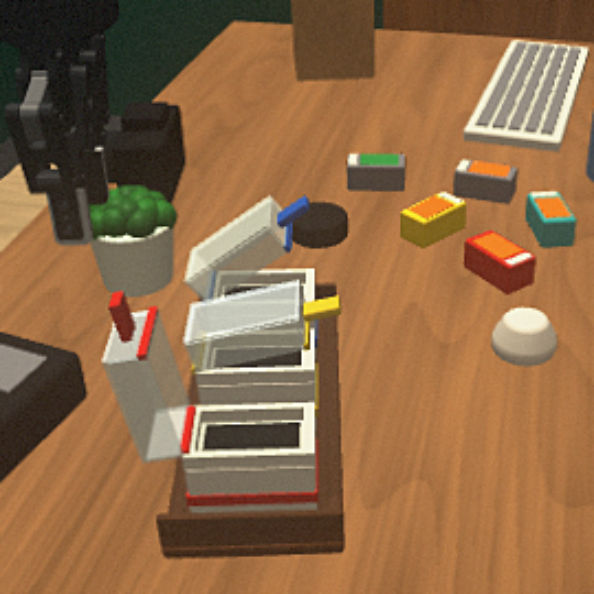

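Emit:
jog_arm(
  rows=[
    [0.045, 0.19, 0.129, -0.01, 0, 0, 0],
    [0.045, 0.19, 0.129, -0.01, 0, 0, 0],
    [0.045, 0.19, 0.129, -0.01, 0, 0, 0],
    [0.045, 0.19, 0.129, -0.01, 0, 0, 0],
    [0.045, 0.19, 0.129, -0.01, 0, 0, 0],
    [0.045, 0.19, 0.129, 0.0, 0, 0, 0],
    [0.045, 0.19, 0.129, 0.03, 0, 0, 0],
    [0.045, 0.19, 0.129, 0.06, 0, 0, 0],
    [0.045, 0.19, 0.129, 0.06, 0, 0, 0],
    [0.045, 0.19, 0.129, 0.06, 0, 0, 0],
  ],
)

```text
time: 6.25
tool_pos: [570.1, 13.2, 175.5]
orientation: [0.001, 0.783, -0.622, -0.001]
force: [1.1, 0.5, 0.0]
width: 0.528
```

```bash
python3 - <<'E'
from h import *
go((*rk([-38,-95,0])[0][:2],148),YAW-np.pi/2)
t0=.633
f=lambda th:np.array([45-114*np.cos(th)+16*np.sin(th),74+114*np.sin(th)+16*np.cos(th)])
for th in np.linspace(t0,1.9,11)[1:]: d=(f(th)-f(t0))/1000; print(round(th,2),"y",round(-d[0],4),"z",round(-d[1],4))
E
```

```text
t 6.25 pos [570.1  13.2 175.5] F [1.1 0.5 0. ] w 45.1 -> shift [ 0.0006 -0.0016  0.0275] rot [ 0.002   0.0009 -0.0053]
0.76 y -0.0108 z -0.0098
0.89 y -0.0228 z -0.0181
1.01 y -0.0357 z -0.0249
1.14 y -0.0494 z -0.0299
1.27 y -0.0636 z -0.0332
1.39 y -0.0781 z -0.0347
1.52 y -0.0926 z -0.0343
1.65 y -0.107 z -0.0321
1.77 y -0.121 z -0.0281
1.9 y -0.1344 z -0.0224
```

Emit:
jog_arm(
  rows=[
    [0.045, 0.001, -0.001, 0.014, 0, 0, 0],
    [0.045, 0.001, -0.001, 0.027, 0, 0, 0],
    [0.045, 0.001, -0.001, 0.027, 0, 0, 0],
    [0.0, 0.001, -0.001, 0.027, 0, 0, 0],
    [0.0, 0.001, -0.001, 0.027, 0, 0, 0],
    [0.0, 0.001, -0.001, 0.027, 0, 0, 0],
    [0.0, 0.001, -0.001, 0.027, 0, 0, 0],
    [0.0, 0.001, -0.001, 0.027, 0, 0, 0],
  ],
)

```text
time: 7.05
tool_pos: [571.2, 13.7, 149.8]
orientation: [-0.001, 0.783, -0.622, -0.001]
force: [-2.8, 4.8, 1.6]
width: 0.18
```

Emit:
jog_arm(
  rows=[
    [0.0, 0, -0.011, -0.01, 0, 0, 0],
    [0.0, 0, -0.023, -0.018, 0, 0, 0],
    [0.0, 0, -0.036, -0.025, 0, 0, 0],
    [0.0, 0, -0.049, -0.03, 0, 0, 0],
    [0.0, 0, -0.064, -0.033, 0, 0, 0],
    [0.0, 0, -0.078, -0.035, 0, 0, 0],
    [0.0, 0, -0.093, -0.034, 0, 0, 0],
    [0.0, 0, -0.107, -0.032, 0, 0, 0],
    [0.0, 0, -0.121, -0.028, 0, 0, 0],
    [0.0, 0, -0.134, -0.022, 0, 0, 0],
  ],
)

```text
time: 8.05
tool_pos: [703.6, 41.8, 172.2]
orientation: [-0.0, 0.783, -0.622, 0.001]
force: [0.1, -0.2, -0.2]
width: 0.0
```

Emit:
jog_arm(
  rows=[
    [0.0, 0, 0, 0, 0, 0, 0],
    [0.045, 0, 0, 0, 0, 0, 0],
    [0.045, 0, 0, 0, 0, 0, 0],
    [0.045, 0, 0, 0, 0, 0, 0],
    [0.045, 0, 0, -0.03, 0, 0, 0],
    [0.045, 0, 0, -0.07, 0, 0, 0],
    [0.045, 0, 0, -0.07, 0, 0, 0],
  ],
)

```text
time: 8.75
tool_pos: [705.2, 42.6, 248.4]
orientation: [-0.004, 0.783, -0.622, 0.004]
force: [0.2, -0.1, 0.1]
width: 0.524
```

```bash
python3 - <<'E'
from h import *
s=grab_frame("side");cv2.imwrite("pics/s4.png",cv2.resize(s[100:370,150:420],None,fx=2.2,fy=2.2))
go((442.4,-337.8,200),-0.129-np.pi/2)
go((575.4,-338.2,200),0.157-np.pi/2)
E
```

```text
t 8.8 pos [703.9  42.3 245.5] F [ 0.6 -0.1 -0.5] w 45.0 -> shift [0.3112 0.3408 0.0435] rot [-0.0072  0.      0.3566]
t 8.8 pos [703.9  42.3 245.5] F [ 0.6 -0.1 -0.5] w 45.0 -> shift [0.3416 0.2113 0.0445] rot [-0.0071 -0.001   0.0706]
```

View pics/s4.png

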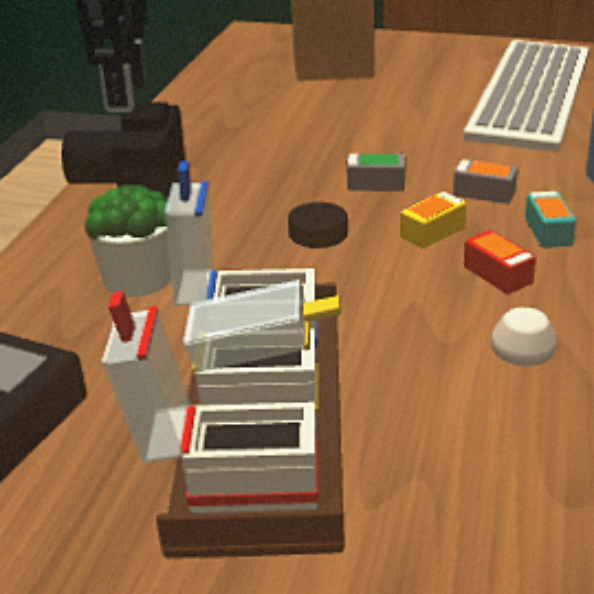

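Emit:
jog_arm(
  rows=[
    [0.07, 0.34, 0.211, 0.044, 0, 0, 0.071],
    [0.07, 0.34, 0.211, 0.044, 0, 0, 0.071],
    [0.07, 0.34, 0.211, 0.044, 0, 0, 0.071],
    [0.07, 0.34, 0.211, 0.044, 0, 0, 0.071],
    [0.07, 0.34, 0.211, 0.044, 0, 0, 0.071],
    [0.07, 0.34, 0.211, 0.044, 0, 0, 0.071],
    [0.07, 0.34, 0.211, 0.044, 0, 0, 0.071],
    [0.07, 0.34, 0.211, 0.044, 0, 0, 0.071],
    [0.07, 0.34, 0.211, 0.044, 0, 0, 0.071],
    [0.07, 0.34, 0.211, 0.044, 0, 0, 0.071],
  ],
)

```text
time: 9.8
tool_pos: [571.5, -338.9, 196.1]
orientation: [0.0, 0.759, -0.651, -0.001]
force: [0.1, 1.7, 0.3]
width: 0.82
```

```bash
python3 - <<'E'
from h import *
go((575.4,-338.2,60),0.157-np.pi/2)
t=grab_frame("top");cv2.imwrite("pics/t5.png",cv2.resize(t[150:350,340:540],None,fx=3,fy=3))
s=grab_frame("side");cv2.imwrite("pics/s5.png",cv2.resize(s[100:260,250:450],None,fx=3,fy=3))
E
```

```text
t 9.8 pos [ 571.5 -338.9  196.1] F [0.1 1.7 0.3] w 70.1 -> shift [ 0.     -0.0042  0.1361] rot [ 0.0019  0.0007 -0.0046]
```

View pics/t5.png

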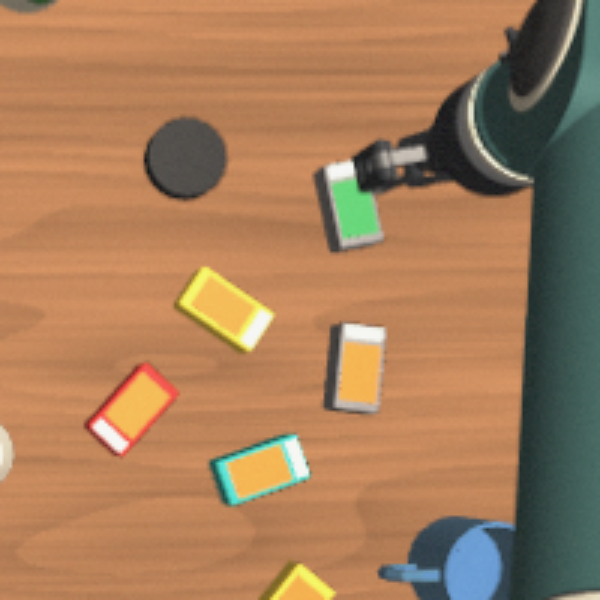

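View pics/s5.png

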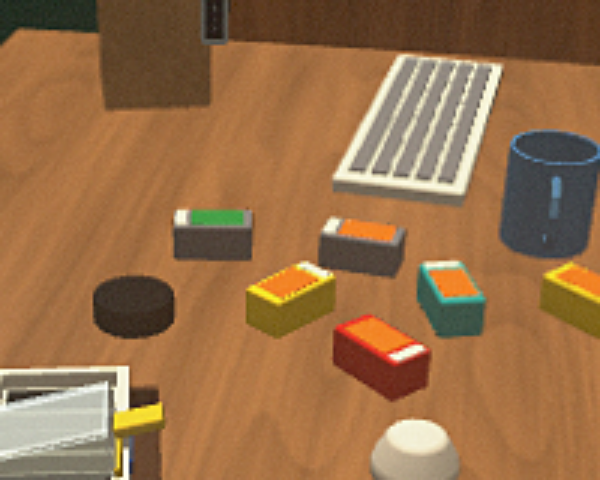

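```bash
python3 - <<'E'
from h import *
p=read_state()["tool_pos"]
print(T.proj([p]),S.proj([p]), (S.proj([p])-[250,100])*3,(T.proj([p])-[340,150])*3)
print(S.proj([[575.4,-338.2,34]]))
E
```

```text
[[478.66206213 206.89555225]] [[321.24373187 112.23293191]] [[213.7311956   36.69879573]] [[415.98618639 170.68665674]]
[[320.71595282 171.79827978]]
```

Emit:
jog_arm(
  rows=[
    [0.07, 0, -0.004, 0.05, 0, 0, -0.004],
    [0.07, 0, -0.004, 0.1, 0, 0, -0.004],
    [0.07, 0, -0.004, 0.136, 0, 0, -0.004],
    [0.07, 0, -0.004, 0.136, 0, 0, -0.004],
    [0.07, 0, -0.004, 0.136, 0, 0, -0.004],
    [0.07, 0, -0.004, 0.136, 0, 0, -0.004],
  ],
)

```text
time: 10.5
tool_pos: [579.7, -336.1, 64.2]
orientation: [-0.001, 0.762, -0.648, 0.002]
force: [1.4, -0.5, 0.9]
width: 0.818
```

```bash
python3 - <<'E'
from h import *
go((575.4,-338.2,14),0.157-np.pi/2)
s=grab_frame("side");cv2.imwrite("pics/s6.png",cv2.resize(s[100:260,250:450],None,fx=3,fy=3))
E
```

```text
t 10.5 pos [ 579.7 -336.1   64.2] F [ 1.4 -0.5  0.9] w 69.9 -> shift [0.0013 0.0048 0.0502] rot [-0.0039 -0.0025  0.0051]
```

View pics/s6.png

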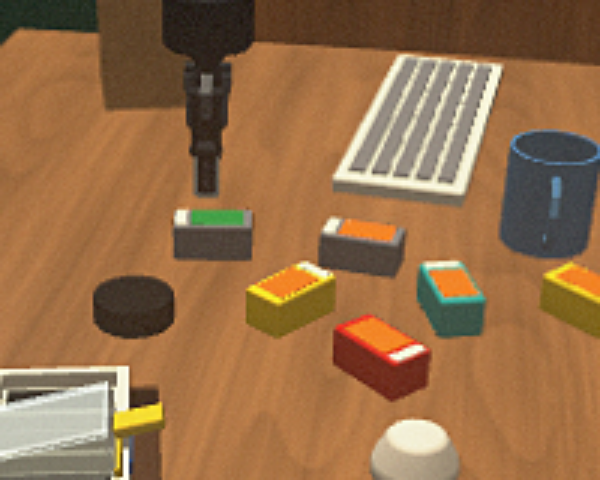

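Emit:
jog_arm(
  rows=[
    [0.07, 0.001, 0.005, 0.02, 0, 0, 0.003],
    [0.07, 0.001, 0.005, 0.04, 0, 0, 0.003],
    [0.07, 0.001, 0.005, 0.049, 0, 0, 0.003],
    [0.07, 0.001, 0.005, 0.049, 0, 0, 0.003],
    [0.07, 0.001, 0.005, 0.049, 0, 0, 0.003],
    [0.07, 0.001, 0.005, 0.049, 0, 0, 0.003],
  ],
)

```text
time: 11.15
tool_pos: [573.7, -338.4, 13.8]
orientation: [-0.0, 0.761, -0.649, 0.001]
force: [0.4, -0.1, 0.2]
width: 0.82
```

```bash
python3 - <<'E'
from h import *
go((575.4,-338.2,14),0.157-np.pi/2)
E
```

```text
t 11.15 pos [ 573.7 -338.4   13.8] F [ 0.4 -0.1  0.2] w 70.0 -> shift [ 0.     -0.0017 -0.0002] rot [-0.002  -0.0015  0.0008]
```

Emit:
jog_arm(
  rows=[
    [0.07, 0, -0.001, 0, 0, 0, 0],
    [0.02, 0, -0.001, 0, 0, 0, 0],
    [0.02, 0, -0.001, 0, 0, 0, 0],
    [0.02, 0, -0.001, 0, 0, 0, 0],
    [0.02, 0, -0.001, 0, 0, 0, 0],
    [0.02, 0, -0.001, 0, 0, 0, 0],
    [0.02, 0, -0.001, 0, 0, 0, 0],
    [0.02, 0, -0.001, 0, 0, 0, 0],
  ],
)

```text
time: 11.95
tool_pos: [574.0, -338.1, 12.8]
orientation: [-0.0, 0.761, -0.649, 0.0]
force: [0.0, 0.2, 5.2]
width: 0.428
```

```bash
python3 - <<'E'
from h import *
go((*rk([0,-95,0])[0][:2],160),YAW-np.pi/2)
E
```

```text
t 11.95 pos [ 574.  -338.1   12.8] F [0.  0.2 5.2] w 36.6 -> shift [-0.3498 -0.0909 -0.1474] rot [-0.0006 -0.0006 -0.0763]
```

Emit:
jog_arm(
  rows=[
    [0.02, 0, 0, -0.05, 0, 0, 0],
    [0.02, 0, 0, -0.1, 0, 0, 0],
    [0.02, -0.1, 0.0, -0.147, 0, 0, -0.076],
    [0.02, -0.18, -0.04, -0.147, 0, 0, -0.076],
    [0.02, -0.26, -0.06, -0.147, 0, 0, -0.076],
    [0.02, -0.35, -0.085, -0.147, 0, 0, -0.076],
    [0.02, -0.35, -0.085, -0.147, 0, 0, -0.076],
    [0.02, -0.35, -0.085, -0.147, 0, 0, -0.076],
    [0.02, -0.35, -0.085, -0.147, 0, 0, -0.076],
    [0.02, -0.35, -0.085, -0.147, 0, 0, -0.076],
  ],
)

```text
time: 12.95
tool_pos: [601.8, 28.7, 159.0]
orientation: [-0.001, 0.787, -0.617, -0.001]
force: [-0.8, 1.0, -1.7]
width: 0.432
```

Emit:
jog_arm(
  rows=[
    [0.02, 0, 0, 0, 0, 0, 0],
    [0.02, 0, 0, 0, 0, 0, 0],
    [0.02, 0, 0, 0, 0, 0, 0],
    [0.02, 0, 0, 0, 0, 0, 0],
  ],
)

```text
time: 13.35
tool_pos: [602.3, 19.0, 158.8]
orientation: [0.001, 0.784, -0.621, -0.0]
force: [0.2, 0.1, -1.4]
width: 0.432
```

```bash
python3 - <<'E'
from h import *
go((*rk([0,-95,0])[0][:2],84),YAW-np.pi/2)
s=grab_frame("side");cv2.imwrite("pics/s7.png",cv2.resize(s[100:300,190:390],None,fx=3,fy=3))
t=grab_frame("top");cv2.imwrite("pics/t7.png",cv2.resize(t[150:280,200:360],None,fx=4,fy=4))
E
```

```text
t 13.35 pos [602.3  19.  158.8] F [ 0.2  0.1 -1.4] w 36.9 -> shift [-0.0013 -0.007   0.0748] rot [ 0.0011 -0.0006 -0.0032]
```

View pics/s7.png

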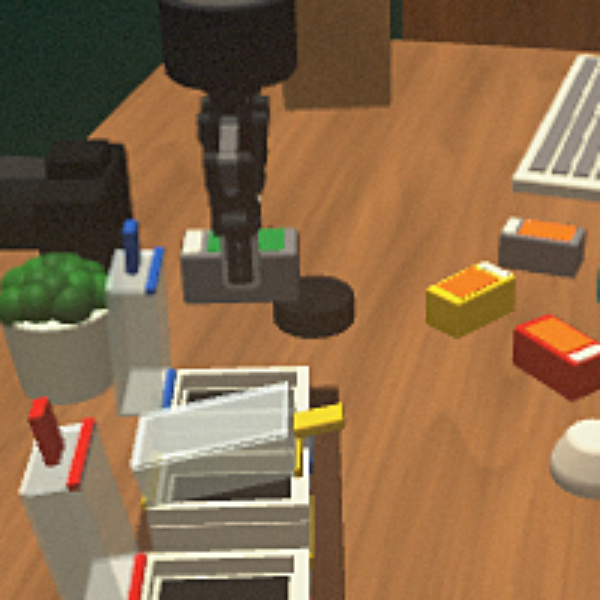

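View pics/t7.png

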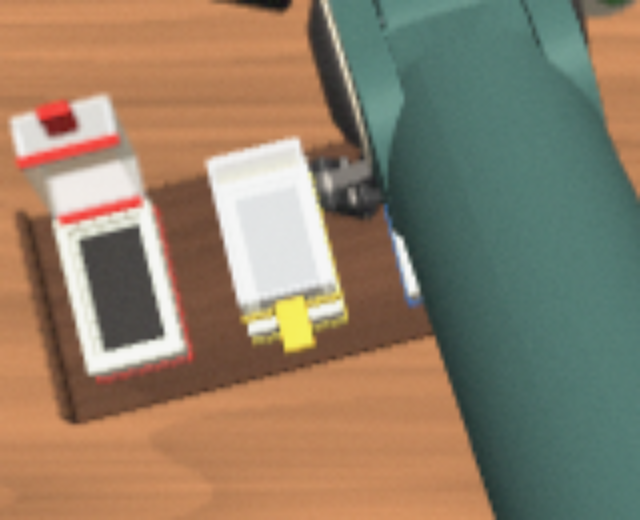

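Emit:
jog_arm(
  rows=[
    [0.02, -0.001, -0.007, 0.02, 0, 0, -0.003],
    [0.02, -0.001, -0.007, 0.04, 0, 0, -0.003],
    [0.02, -0.001, -0.007, 0.058, 0, 0, -0.003],
    [0.02, -0.001, -0.007, 0.058, 0, 0, -0.003],
    [0.02, -0.001, -0.007, 0.058, 0, 0, -0.003],
    [0.02, -0.001, -0.007, 0.058, 0, 0, -0.003],
    [0.02, -0.001, -0.007, 0.058, 0, 0, -0.003],
  ],
)

```text
time: 14.15
tool_pos: [609.9, 23.7, 102.5]
orientation: [-0.001, 0.786, -0.619, 0.001]
force: [0.9, -0.1, -2.0]
width: 0.427
```

```bash
cat >> h.py <<'E'
def packview(name,y,bot=-13):
    s=grab_frame("side"); st=read_state(); p=st["tool_pos"]; q=st["orientation"]
    x=Ro.from_quat([q[1],q[2],q[3],q[0]]).apply([0,-1,0]); yaw=np.arctan2(x[1],x[0])
    a=torack(p)[0]; k=5; c=S.proj([p])[0].astype(int); o=np.array([c[0]-60,c[1]-50])
    im=cv2.resize(s[o[1]:o[1]+110,o[0]:o[0]+130],None,fx=k,fy=k,interpolation=cv2.INTER_CUBIC)
    for z,col in((bot,(0,0,255)),(bot+34,(0,255,255))):
        B=np.array([[35,19,z],[-35,19,z],[-35,-19,z],[35,-19,z]])@Rz(yaw).T+p
        draw(im,S,B,k,o-.5,col)
    draw(im,S,rk([[38,y+22,74],[-38,y+22,74],[-38,y-22,74],[38,y-22,74]]),k,o-.5,(255,0,255))
    cv2.imwrite(name,im); print("rack pos",a.round(1),"yawerr",yaw-YAW)
E
python3 - <<'E'
from h import *
go((*rk([0,-95,0])[0][:2],84),YAW-np.pi/2)
packview("pics/s8.png",-95)
E
```

```text
t 14.15 pos [609.9  23.7 102.5] F [ 0.9 -0.1 -2. ] w 36.5 -> shift [0.0016 0.0017 0.0185] rot [-0.002  -0.0005  0.0025]
rack pos [  1.5 -93.4 102.3] yawerr 0.0025769218312034214
```

View pics/s8.png

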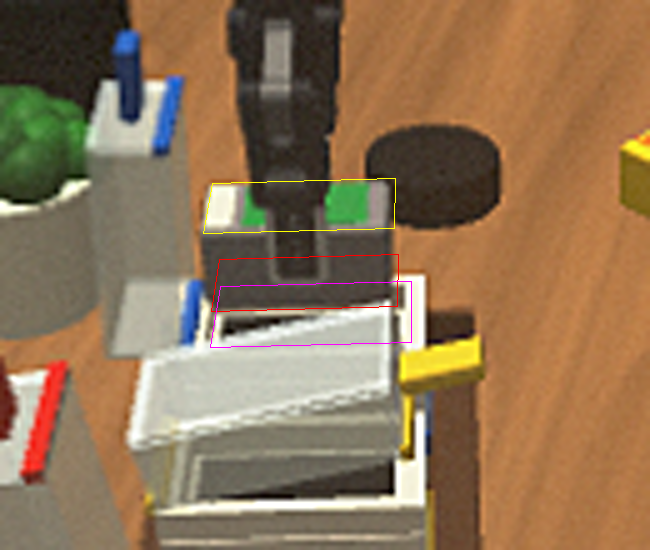

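Emit:
jog_arm(
  rows=[
    [0.02, 0.0015, 0.0015, 0, 0, 0, 0],
    [0.02, 0.0015, 0.0015, 0, 0, 0, 0],
    [0.02, 0.0015, 0.0015, 0.004, 0, 0, 0],
    [0.02, 0.0015, 0.0015, 0.008, 0, 0, 0],
    [0.02, 0.0015, 0.0015, 0.012, 0, 0, 0],
    [0.02, 0.0015, 0.0015, 0.015, 0, 0, 0],
    [0.02, 0.0015, 0.0015, 0.018, 0, 0, 0],
    [0.02, 0.0015, 0.0015, 0.018, 0, 0, 0],
    [0.02, 0.0015, 0.0015, 0.018, 0, 0, 0],
  ],
)

```text
time: 15.1
tool_pos: [608.1, 22.0, 83.2]
orientation: [0.0, 0.786, -0.619, -0.0]
force: [-0.1, -0.5, -1.8]
width: 0.433
```

```bash
python3 - <<'E'
from h import *
go((*rk([0,-95,0])[0][:2],78),YAW-np.pi/2)
packview("pics/s9.png",-95)
E
```

```text
t 15.1 pos [608.1  22.   83.2] F [-0.1 -0.5 -1.8] w 37.0 -> shift [ 0.0003 -0.0006  0.0052] rot [ 0.0001 -0.      0.0028]
rack pos [ -0.5 -94.7  83.3] yawerr 0.0027533994624203695
```

View pics/s9.png

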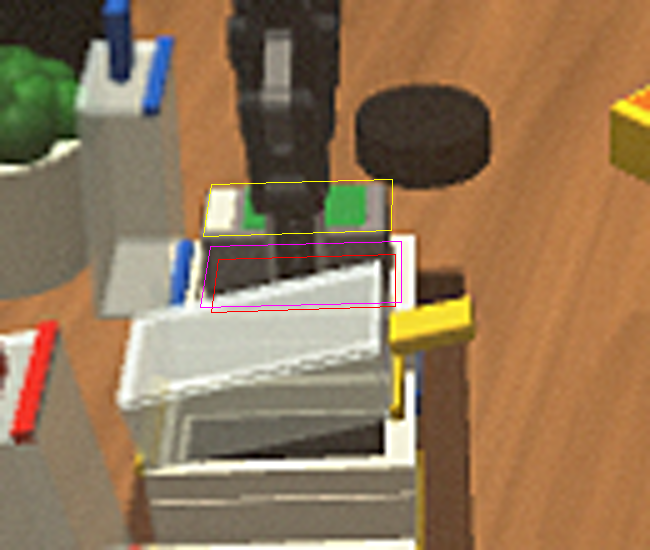

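Emit:
jog_arm(
  rows=[
    [0.02, 0, 0, 0.002, 0, 0, 0],
    [0.02, 0, 0, 0.004, 0, 0, 0],
    [0.02, 0, 0, 0.006, 0, 0, 0],
    [0.02, 0, 0, 0.0075, 0, 0, 0],
    [0.02, 0, 0, 0.0075, 0, 0, 0],
  ],
)

```text
time: 15.65
tool_pos: [607.8, 21.9, 75.4]
orientation: [0.0, 0.786, -0.619, -0.0]
force: [0.0, -0.5, -2.7]
width: 0.426
```

Emit:
jog_arm(
  rows=[
    [0.06, 0, 0, 0, 0, 0, 0],
    [0.06, 0, 0, 0, 0, 0, 0],
    [0.06, 0, 0, 0, 0, 0, 0],
    [0.06, 0, 0, -0.03, 0, 0, 0],
    [0.06, 0, 0, -0.08, 0, 0, 0],
    [0.06, 0, 0, -0.13, 0, 0, 0],
    [0.06, 0, 0, -0.16, 0, 0, 0],
    [0.06, 0, 0, -0.16, 0, 0, 0],
  ],
)

```text
time: 16.45
tool_pos: [611.0, 22.5, 241.7]
orientation: [-0.003, 0.786, -0.619, 0.004]
force: [0.3, -0.3, 0.4]
width: 0.702
```

```bash
python3 - <<'E'
from h import *
s=grab_frame("side");cv2.imwrite("pics/s10.png",cv2.resize(s[100:350,190:490],None,fx=2.5,fy=2.5))
go((442.4,-337.8,220),-0.129-np.pi/2)
E
```

```text
t 16.5 pos [609.5  22.1 238.7] F [-0.2  0.2 -0.5] w 60.2 -> shift [0.3107 0.2469 0.0179] rot [-0.0057 -0.0005  0.3656]
```

View pics/s10.png

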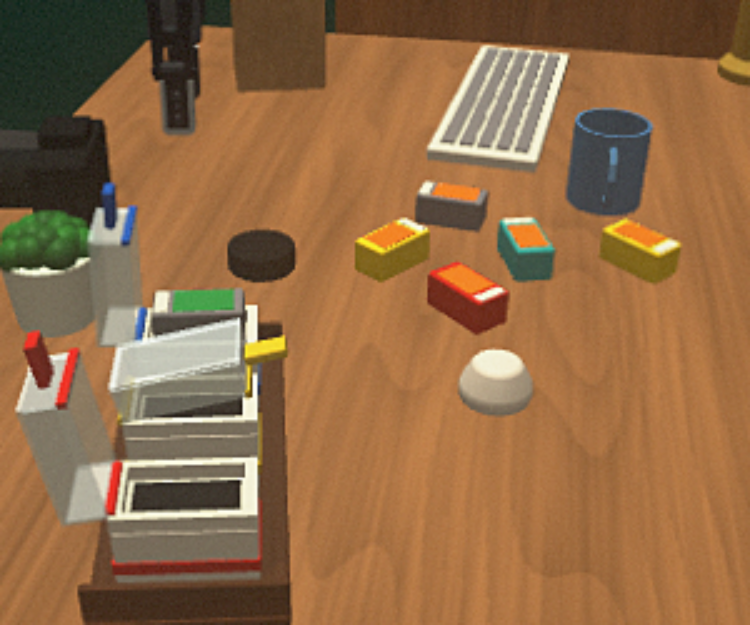

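Green is in the blue tube. Next is the orange pack; once the arm is clear I'll check the seating from the top.

Emit:
jog_arm(
  rows=[
    [0.07, 0.31, 0.247, 0.02, 0, 0, 0.366],
    [0.07, 0.31, 0.247, 0.02, 0, 0, 0.366],
    [0.07, 0.31, 0.247, 0.02, 0, 0, 0.366],
    [0.07, 0.31, 0.247, 0.02, 0, 0, 0.366],
    [0.07, 0.31, 0.247, 0.02, 0, 0, 0.366],
    [0.07, 0.31, 0.247, 0.02, 0, 0, 0.366],
    [0.07, 0.31, 0.247, 0.02, 0, 0, 0.366],
    [0.07, 0.31, 0.247, 0.02, 0, 0, 0.366],
    [0.07, 0.31, 0.247, 0.02, 0, 0, 0.366],
    [0.07, 0.31, 0.247, 0.02, 0, 0, 0.366],
  ],
)

```text
time: 17.5
tool_pos: [439.2, -337.9, 214.3]
orientation: [-0.0, -0.659, 0.752, 0.001]
force: [0.8, 0.5, -0.1]
width: 0.82
```

```bash
python3 - <<'E'
from h import *
t=grab_frame("top")
c=cv2.resize(t[155:265,195:345],None,fx=5,fy=5,interpolation=cv2.INTER_CUBIC)
draw(c,T,rk([[35,-76,96],[-35,-76,96],[-35,-114,96],[35,-114,96]]),5,np.array([194.5,154.5]),(255,0,255))
cv2.imwrite("pics/t11.png",c)
cv2.imwrite("pics/t11b.png",cv2.resize(t[200:340,370:510],None,fx=4,fy=4,interpolation=cv2.INTER_CUBIC))
go((442.4,-337.8,60),-0.129-np.pi/2)
E
```

```text
t 17.55 pos [ 440.3 -336.5  214.7] F [0.7 1.  0.1] w 69.8 -> shift [ 0.0013 -0.0025  0.1546] rot [ 0.0016  0.0016 -0.0004]
```

View pics/t11.png

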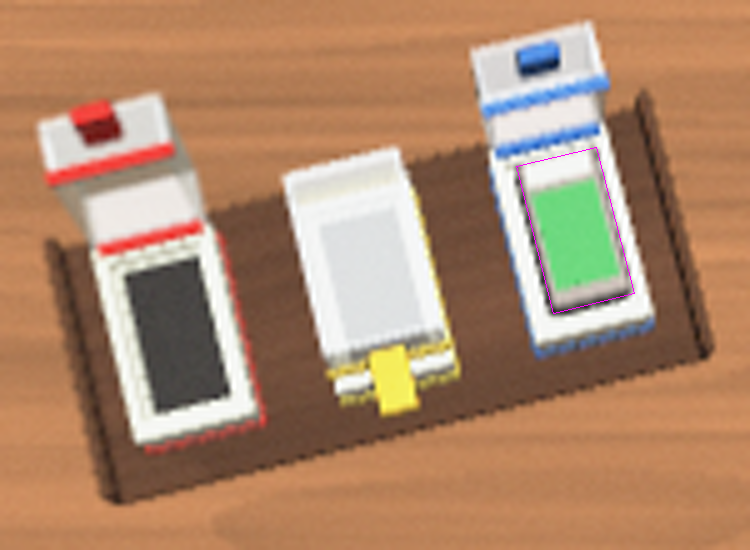

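View pics/t11b.png

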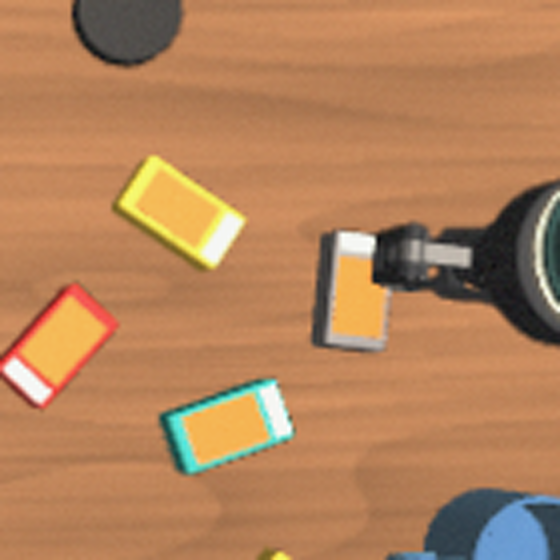

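The green pack sits on the predicted seated outline, and the orange pack has not moved. Descending.

Emit:
jog_arm(
  rows=[
    [0.07, 0.001, -0.002, 0.04, 0, 0, 0],
    [0.07, 0.001, -0.002, 0.08, 0, 0, 0],
    [0.07, 0.001, -0.002, 0.12, 0, 0, 0],
    [0.07, 0.001, -0.002, 0.14, 0, 0, 0],
    [0.07, 0.001, -0.002, 0.155, 0, 0, 0],
    [0.07, 0.001, -0.002, 0.155, 0, 0, 0],
    [0.07, 0.001, -0.002, 0.155, 0, 0, 0],
    [0.07, 0.001, -0.002, 0.155, 0, 0, 0],
  ],
)

```text
time: 18.35
tool_pos: [443.7, -338.9, 62.2]
orientation: [0.0, -0.66, 0.751, -0.001]
force: [0.5, -0.4, -0.4]
width: 0.819
```

```bash
python3 - <<'E'
from h import *
go((442.4,-337.8,14),-0.129-np.pi/2)
E
```

```text
t 18.35 pos [ 443.7 -338.9   62.2] F [ 0.5 -0.4 -0.4] w 69.9 -> shift [-0.001   0.0015  0.0482] rot [-0.0023 -0.0012  0.0003]
```

Emit:
jog_arm(
  rows=[
    [0.07, -0.001, 0.001, 0.015, 0, 0, 0],
    [0.07, -0.001, 0.001, 0.03, 0, 0, 0],
    [0.07, -0.001, 0.001, 0.042, 0, 0, 0],
    [0.07, -0.001, 0.001, 0.047, 0, 0, 0],
    [0.07, -0.001, 0.001, 0.047, 0, 0, 0],
    [0.07, -0.001, 0.001, 0.047, 0, 0, 0],
    [0.07, -0.001, 0.001, 0.047, 0, 0, 0],
  ],
)

```text
time: 19.05
tool_pos: [442.0, -337.7, 14.3]
orientation: [0.0, -0.66, 0.751, -0.0]
force: [0.0, 0.4, -0.2]
width: 0.819
```

```bash
python3 - <<'E'
from h import *
go((442.4,-337.8,14),-0.129-np.pi/2)
E
```

```text
t 19.05 pos [ 442.  -337.7   14.3] F [ 0.   0.4 -0.2] w 69.9 -> shift [ 0.     -0.0004  0.0003] rot [-0.0008 -0.0005 -0.0003]
```

Emit:
jog_arm(
  rows=[
    [0.02, 0, 0, 0, 0, 0, 0],
    [0.02, 0, 0, 0, 0, 0, 0],
    [0.02, 0, 0, 0, 0, 0, 0],
    [0.02, 0, 0, 0, 0, 0, 0],
    [0.02, 0, 0, 0, 0, 0, 0],
    [0.02, 0, 0, 0, 0, 0, 0],
    [0.02, 0, 0, -0.03, 0, 0, 0],
    [0.02, 0, 0, -0.08, 0, 0, 0],
    [0.02, 0, 0, -0.13, 0, 0, 0],
    [0.02, 0, 0, -0.13, 0, 0, 0],
  ],
)

```text
time: 20.05
tool_pos: [445.3, -339.9, 150.2]
orientation: [0.001, -0.66, 0.751, -0.006]
force: [0.4, -0.3, -2.2]
width: 0.428
```

```bash
python3 - <<'E'
from h import *
go((*rk([-10,95,0])[0][:2],170),YAW-np.pi/2)
E
```

```text
t 20.05 pos [ 445.3 -339.9  150.2] F [ 0.4 -0.3 -2.2] w 36.5 -> shift [-0.5537 -0.0388 -0.0227] rot [-0.0096 -0.0078 -0.3634]
```

Emit:
jog_arm(
  rows=[
    [0.02, -0.05, 0, -0.025, 0, 0, -0.09],
    [0.02, -0.1, 0, -0.025, 0, 0, -0.18],
    [0.02, -0.15, -0.01, -0.025, 0, 0, -0.27],
    [0.02, -0.2, -0.015, -0.025, 0, 0, -0.363],
    [0.02, -0.25, -0.02, -0.025, 0, 0, -0.363],
    [0.02, -0.3, -0.024, -0.025, 0, 0, -0.363],
    [0.02, -0.35, -0.027, -0.025, 0, 0, -0.363],
    [0.02, -0.4, -0.03, -0.025, 0, 0, -0.363],
    [0.02, -0.45, -0.035, -0.025, 0, 0, -0.363],
    [0.02, -0.5, -0.038, -0.025, 0, 0, -0.363],
  ],
)

```text
time: 21.05
tool_pos: [541.9, 147.8, 167.6]
orientation: [0.001, 0.785, -0.62, -0.0]
force: [1.8, 0.1, -1.6]
width: 0.43
```

```bash
python3 - <<'E'
from h import *
go((*rk([0,95,0])[0][:2],130),YAW-np.pi/2)
E
```

```text
t 21.05 pos [541.9 147.8 167.6] F [ 1.8  0.1 -1.6] w 36.7 -> shift [-0.052  -0.0358  0.0376] rot [ 0.0015 -0.0002 -0.0006]
```

Emit:
jog_arm(
  rows=[
    [0.02, -0.026, -0.018, 0, 0, 0, 0],
    [0.02, -0.052, -0.036, 0.01, 0, 0, 0],
    [0.02, -0.052, -0.036, 0.03, 0, 0, 0],
    [0.02, -0.052, -0.036, 0.05, 0, 0, 0],
    [0.02, -0.052, -0.036, 0.065, 0, 0, 0],
    [0.02, -0.052, -0.036, 0.065, 0, 0, 0],
    [0.02, -0.052, -0.036, 0.065, 0, 0, 0],
    [0.02, -0.052, -0.036, 0.065, 0, 0, 0],
  ],
)

```text
time: 21.85
tool_pos: [566.0, 205.3, 104.7]
orientation: [-0.001, 0.785, -0.62, 0.0]
force: [-0.6, -0.2, -1.8]
width: 0.429
```

```bash
python3 - <<'E'
from h import *
go((*rk([0,95,0])[0][:2],83),YAW-np.pi/2)
packview("pics/s12.png",95,-14)
E
```

```text
t 21.85 pos [566.  205.3 104.7] F [-0.6 -0.2 -1.8] w 36.7 -> shift [-0.0016  0.001   0.0217] rot [-0.0017  0.0002 -0.0007]
rack pos [  1.1  93.4 104.9] yawerr -0.0006908523235847341
```

View pics/s12.png

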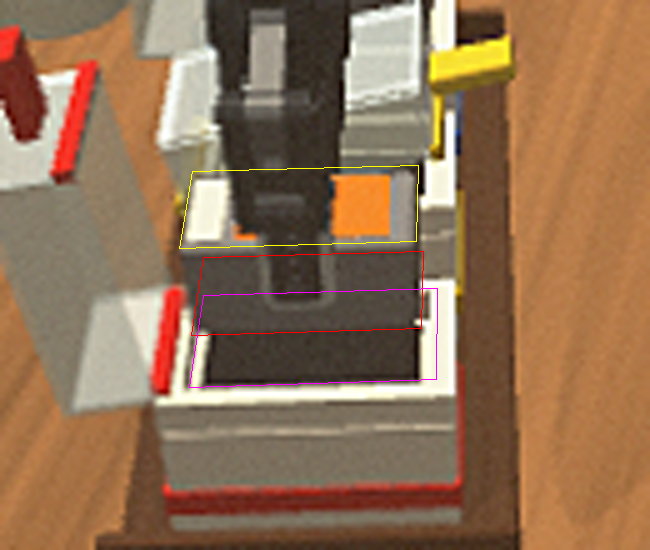

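Emit:
jog_arm(
  rows=[
    [0.02, -0.0015, 0.0005, 0, 0, 0, 0],
    [0.02, -0.0015, 0.0005, 0, 0, 0, 0],
    [0.02, -0.0015, 0.0005, 0.004, 0, 0, 0],
    [0.02, -0.0015, 0.0005, 0.008, 0, 0, 0],
    [0.02, -0.0015, 0.0005, 0.012, 0, 0, 0],
    [0.02, -0.0015, 0.0005, 0.016, 0, 0, 0],
    [0.02, -0.0015, 0.0005, 0.019, 0, 0, 0],
    [0.02, -0.0015, 0.0005, 0.021, 0, 0, 0],
    [0.02, -0.0015, 0.0005, 0.021, 0, 0, 0],
    [0.02, -0.0015, 0.0005, 0.021, 0, 0, 0],
  ],
)

```text
time: 22.9
tool_pos: [564.6, 206.6, 82.8]
orientation: [-0.0, 0.785, -0.62, 0.0]
force: [0.4, 0.5, -1.2]
width: 0.429
```

```bash
python3 - <<'E'
from h import *
go((*rk([0.7,95,0])[0][:2],76),YAW-np.pi/2)
packview("pics/s13.png",95,-14)
E
```

```text
t 22.9 pos [564.6 206.6  82.8] F [ 0.4  0.5 -1.2] w 36.6 -> shift [-0.     -0.0008  0.0068] rot [-0.0001  0.     -0.0003]
rack pos [-0.  95.  82.9] yawerr -0.00024234904431380544
```

View pics/s13.png

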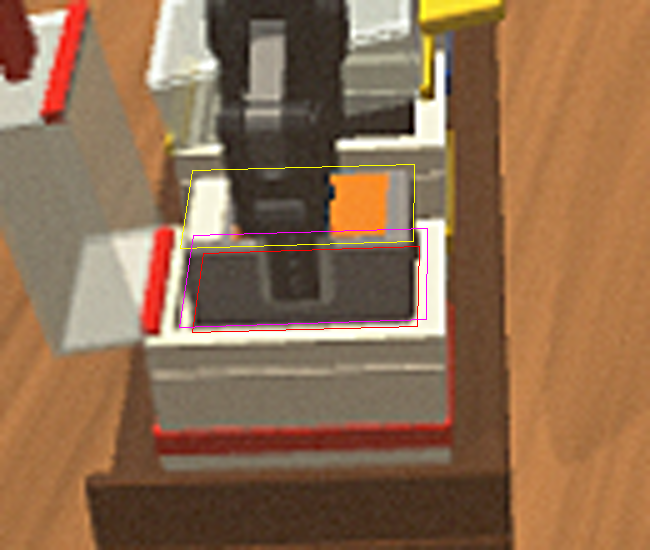

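The pack is inside the pocket mouth with no contact force. Lowering to the floor, then releasing.

Emit:
jog_arm(
  rows=[
    [0.02, 0, -0.0005, 0.002, 0, 0, 0],
    [0.02, 0, -0.0005, 0.004, 0, 0, 0],
    [0.02, 0, -0.0005, 0.006, 0, 0, 0],
    [0.02, 0, -0.0005, 0.0065, 0, 0, 0],
    [0.02, 0, -0.0005, 0.0065, 0, 0, 0],
  ],
)

```text
time: 23.45
tool_pos: [565.0, 206.6, 76.4]
orientation: [0.0, 0.785, -0.62, 0.0]
force: [-0.7, -0.4, 0.8]
width: 0.434
```

Emit:
jog_arm(
  rows=[
    [0.06, 0, 0, 0, 0, 0, 0],
    [0.06, 0, 0, 0, 0, 0, 0],
    [0.06, 0, 0, 0, 0, 0, 0],
    [0.06, 0, 0, -0.03, 0, 0, 0],
    [0.06, 0, 0, -0.08, 0, 0, 0],
    [0.0, 0, 0, -0.13, 0, 0, 0],
    [0.0, 0, 0, -0.17, 0, 0, 0],
    [0.0, 0, 0, -0.17, 0, 0, 0],
  ],
)

```text
time: 24.25
tool_pos: [568.1, 208.4, 253.1]
orientation: [-0.005, 0.785, -0.62, 0.003]
force: [1.0, 0.0, -0.3]
width: 0.198
```

```bash
python3 - <<'E'
from h import *
go((*rk([135,95,0])[0][:2],245),YAW-np.pi/2)
print(torack([786,-114,0]),rk([135,95,0]))
s=grab_frame("side");cv2.imwrite("pics/s14.png",cv2.resize(s[100:350,190:490],None,fx=2.5,fy=2.5))
E
```

```text
t 24.25 pos [568.1 208.4 253.1] F [ 1.   0.  -0.3] w 16.9 -> shift [ 0.0009 -0.1311  0.0097] rot [-0.0121  0.0012 -0.0002]
[[ 140.95560192 -268.19255822    0.        ]] [[695.99312052 237.91343423   0.        ]]
```

View pics/s14.png

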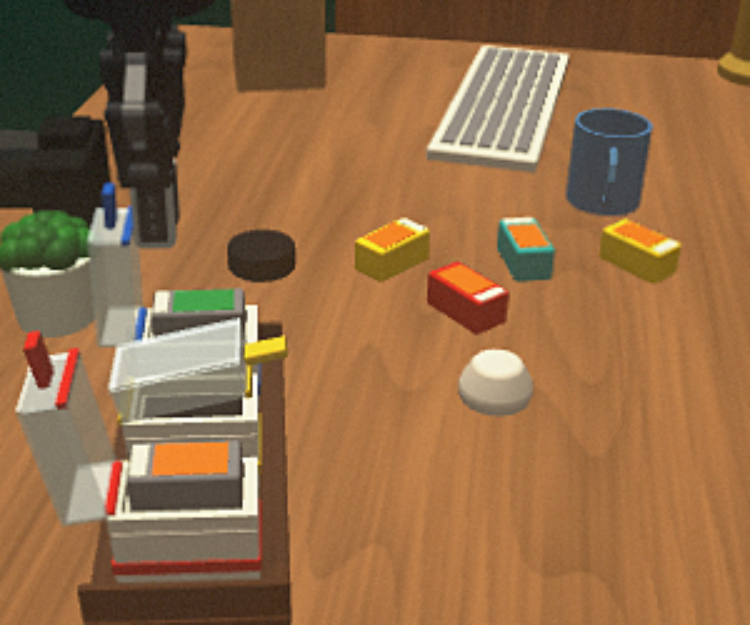

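Emit:
jog_arm(
  rows=[
    [0.0, 0, -0.045, 0.005, 0, 0, 0],
    [0.0, 0, -0.09, 0.01, 0, 0, 0],
    [0.0, 0, -0.135, 0.01, 0, 0, 0],
    [0.0, 0, -0.135, 0.04, 0, 0, 0],
    [0.0, 0, -0.135, 0.08, 0, 0, 0],
    [0.0, 0, -0.135, 0.1, 0, 0, 0],
    [0.0, 0, -0.135, 0.1, 0, 0, 0],
    [0.0, 0, -0.135, 0.1, 0, 0, 0],
  ],
)

```text
time: 25.1
tool_pos: [695.9, 237.9, 145.4]
orientation: [0.001, 0.785, -0.62, -0.001]
force: [0.5, 0.8, 0.2]
width: 0.002
```

```bash
python3 - <<'E'
from h import *
go((*rk([30,95,0])[0][:2],155),YAW-np.pi/2)
s=grab_frame("side");cv2.imwrite("pics/s15.png",cv2.resize(s[100:350,130:380],None,fx=2.4,fy=2.4))
E
```

```text
t 25.1 pos [695.9 237.9 145.4] F [0.5 0.8 0.2] w 0.2 -> shift [-0.      0.105  -0.0095] rot [ 0.0017 -0.     -0.0001]
```

View pics/s15.png

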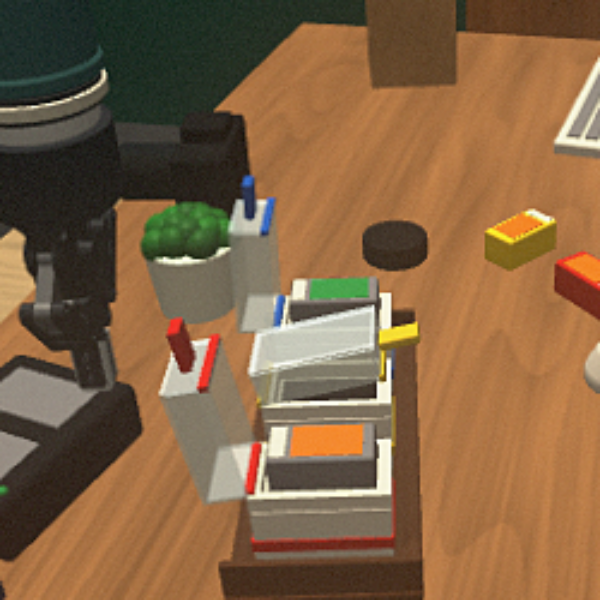

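Emit:
jog_arm(
  rows=[
    [0.0, 0, 0.025, -0.01, 0, 0, 0],
    [0.0, 0, 0.05, -0.01, 0, 0, 0],
    [0.0, 0, 0.07, -0.01, 0, 0, 0],
    [0.0, 0, 0.09, -0.01, 0, 0, 0],
    [0.0, 0, 0.105, -0.01, 0, 0, 0],
    [0.0, 0, 0.12, -0.008, 0, 0, 0],
    [0.0, 0, 0.133, 0.0, 0, 0, 0],
    [0.0, 0, 0.144, 0.01, 0, 0, 0],
    [0.0, 0, 0.152, 0.02, 0, 0, 0],
    [0.0, 0, 0.157, 0.03, 0, 0, 0],
  ],
)

```text
time: 26.15
tool_pos: [544.1, 201.7, 117.2]
orientation: [-0.001, 0.785, -0.62, 0.001]
force: [-0.5, 0.3, -0.6]
width: -0.003
```

```bash
python3 - <<'E'
from h import *
go((*rk([-25,95,0])[0][:2],105),YAW-np.pi/2)
s=grab_frame("side");cv2.imwrite("pics/s16.png",cv2.resize(s[100:350,130:380],None,fx=2.4,fy=2.4))
E
```

```text
t 26.15 pos [544.1 201.7 117.2] F [-0.5  0.3 -0.6] w -0.3 -> shift [-0.      0.0039  0.0121] rot [-0.0029 -0.     -0.0003]
```

View pics/s16.png

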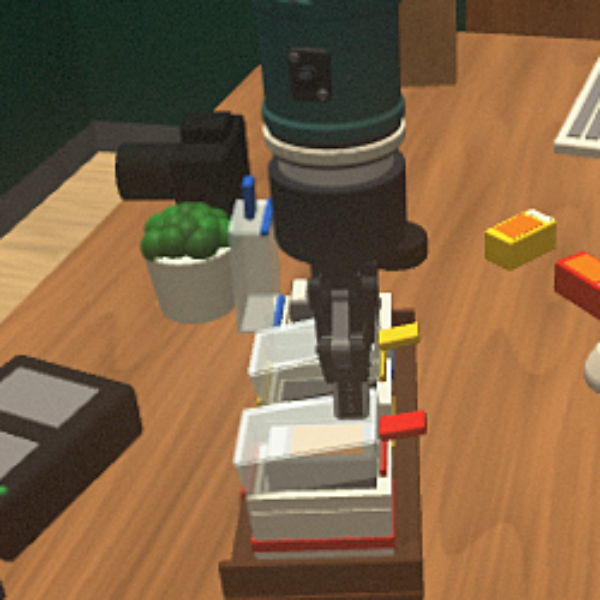

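Cap nearly closed; press it down.

Emit:
jog_arm(
  rows=[
    [0.0, 0, 0.003, 0.004, 0, 0, 0],
    [0.0, 0, 0.003, 0.008, 0, 0, 0],
    [0.0, 0, 0.003, 0.012, 0, 0, 0],
    [0.0, 0, 0.003, 0.015, 0, 0, 0],
    [0.0, 0, 0.003, 0.015, 0, 0, 0],
  ],
)

```text
time: 26.7
tool_pos: [541.1, 201.0, 103.6]
orientation: [0.0, 0.785, -0.62, 0.001]
force: [-7.9, -2.6, 19.6]
width: -0.001
```

Emit:
jog_arm(
  rows=[
    [0.0, 0, 0, -0.025, 0, 0, 0],
    [0.0, 0, 0, -0.055, 0, 0, 0],
    [0.0, 0.04, 0, -0.055, 0, 0, 0],
    [0.0, 0.08, 0, -0.055, 0, 0, 0],
    [0.0, 0.095, 0, -0.05, 0, 0, 0],
    [0.0, 0.095, 0, -0.03, 0, 0, 0],
    [0.0, 0.095, 0, -0.015, 0, 0, 0],
    [0.0, 0.095, 0, -0.005, 0, 0, 0],
    [0.0, 0.095, 0, 0.001, 0, 0, 0],
    [0.0, 0.095, 0, 0.001, 0, 0, 0],
  ],
)

```text
time: 27.7
tool_pos: [561.7, 109.1, 103.4]
orientation: [0.002, 0.785, -0.619, -0.0]
force: [-11.9, -5.0, 29.6]
width: -0.002
```

```bash
python3 - <<'E'
from h import *
go((*rk([-25,0,0])[0][:2],103),YAW-np.pi/2)
s=grab_frame("side");cv2.imwrite("pics/s17.png",cv2.resize(s[100:350,130:380],None,fx=2.4,fy=2.4))
E
```

```text
t 27.7 pos [561.7 109.1 103.4] F [-11.9  -5.   29.6] w -0.2 -> shift [ 0.0008 -0.0005  0.0004] rot [ 0.0028 -0.0021  0.0013]
```

View pics/s17.png

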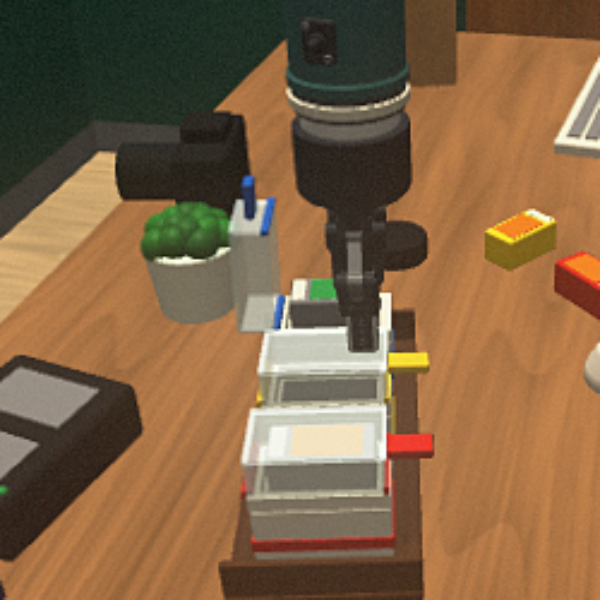

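Emit:
jog_arm(
  rows=[
    [0.0, 0, 0, -0.05, 0, 0, 0],
    [0.0, 0, 0, -0.1, 0, 0, 0],
    [0.0, 0, 0, -0.147, 0, 0, 0],
    [0.0, 0.03, -0.04, -0.147, 0, 0, 0],
    [0.0, 0.06, -0.08, -0.147, 0, 0, 0],
    [0.0, 0.095, -0.12, -0.147, 0, 0, 0],
    [0.0, 0.095, -0.16, -0.147, 0, 0, 0],
    [0.0, 0.095, -0.16, -0.147, 0, 0, 0],
    [0.0, 0.095, -0.16, -0.147, 0, 0, 0],
  ],
)

```text
time: 28.65
tool_pos: [740.1, 54.8, 245.2]
orientation: [0.0, 0.785, -0.619, -0.001]
force: [-0.2, 0.5, 0.5]
width: 0.003
```

```bash
python3 - <<'E'
from h import *
go((*rk([135,-95,0])[0][:2],155),YAW-np.pi/2)
s=grab_frame("side");cv2.imwrite("pics/s18.png",cv2.resize(s[100:350,130:380],None,fx=2.4,fy=2.4))
E
```

```text
t 28.65 pos [740.1  54.8 245.2] F [-0.2  0.5  0.5] w 0.2 -> shift [0.0018 0.0003 0.0902] rot [0.0024 0.0016 0.0016]
```

View pics/s18.png

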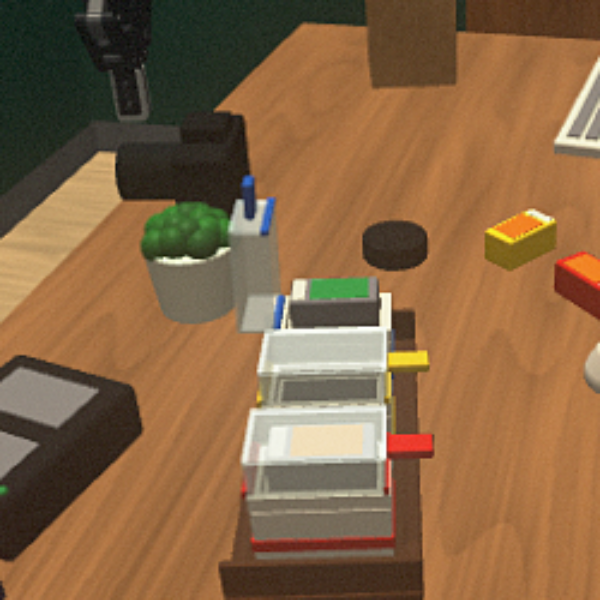

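Emit:
jog_arm(
  rows=[
    [0.0, 0.002, 0, 0.04, 0, 0, 0],
    [0.0, 0.002, 0, 0.08, 0, 0, 0],
    [0.0, 0.002, 0, 0.09, 0, 0, 0],
    [0.0, 0.002, 0, 0.09, 0, 0, 0],
    [0.0, 0.002, 0, 0.09, 0, 0, 0],
  ],
)

```text
time: 29.2
tool_pos: [741.7, 51.7, 159.8]
orientation: [-0.001, 0.785, -0.62, 0.001]
force: [1.3, 0.5, 1.2]
width: -0.002
```

Emit:
jog_arm(
  rows=[
    [0.0, 0, 0.025, 0, 0, 0, 0],
    [0.0, 0, 0.05, 0, 0, 0, 0],
    [0.0, 0, 0.07, 0, 0, 0, 0],
    [0.0, 0, 0.09, 0, 0, 0, 0],
    [0.0, 0, 0.105, 0, 0, 0, 0],
    [0.0, 0, 0.12, 0.002, 0, 0, 0],
    [0.0, 0, 0.133, 0.01, 0, 0, 0],
    [0.0, 0, 0.144, 0.02, 0, 0, 0],
    [0.0, 0, 0.152, 0.03, 0, 0, 0],
    [0.0, 0, 0.157, 0.04, 0, 0, 0],
  ],
)

```text
time: 30.2
tool_pos: [588.8, 14.7, 118.7]
orientation: [-0.001, 0.785, -0.62, 0.001]
force: [-0.6, -0.4, 0.1]
width: -0.001
```

```bash
python3 - <<'E'
from h import *
go((*rk([-25,-95,0])[0][:2],102),YAW-np.pi/2)
E
```

```text
t 30.2 pos [588.8  14.7 118.7] F [-0.6 -0.4  0.1] w -0.1 -> shift [-0.0023  0.004   0.0166] rot [-0.0032 -0.0011 -0.0003]
```

Emit:
jog_arm(
  rows=[
    [0.0, -0.002, 0.004, 0.004, 0, 0, 0],
    [0.0, -0.002, 0.004, 0.008, 0, 0, 0],
    [0.0, -0.002, 0.004, 0.012, 0, 0, 0],
    [0.0, -0.002, 0.004, 0.016, 0, 0, 0],
    [0.0, -0.002, 0.004, 0.017, 0, 0, 0],
    [0.0, -0.002, 0.004, 0.017, 0, 0, 0],
  ],
)

```text
time: 30.8
tool_pos: [584.2, 16.0, 103.5]
orientation: [0.0, 0.785, -0.62, 0.001]
force: [-9.5, -1.6, 25.3]
width: -0.002
```

Emit:
jog_arm(
  rows=[
    [0.0, 0, 0, -0.04, 0, 0, 0],
    [0.0, 0, 0, -0.08, 0, 0, 0],
    [0.0, 0, 0, -0.13, 0, 0, 0],
    [0.0, 0.05, 0, -0.15, 0, 0, 0],
    [0.0, 0.1, 0, -0.15, 0, 0, 0],
    [0.0, 0.15, 0, -0.15, 0, 0, 0],
    [0.0, 0.2, 0, -0.15, 0, 0, 0],
    [0.0, 0.25, 0, -0.15, 0, 0, 0],
    [0.0, 0.25, 0, -0.15, 0, 0, 0],
    [0.0, 0.25, 0, -0.15, 0, 0, 0],
  ],
)

```text
time: 31.8
tool_pos: [641.5, -229.7, 249.3]
orientation: [0.0, 0.784, -0.621, -0.0]
force: [0.3, 0.4, 0.3]
width: 0.002
```

```bash
python3 - <<'E'
from h import *
s=grab_frame("side");cv2.imwrite("pics/s19.png",cv2.resize(s[100:350,130:430],None,fx=2.6,fy=2.4))
t=grab_frame("top");cv2.imwrite("pics/t19f.png",t)
c=cv2.resize(t[155:265,195:345],None,fx=5,fy=5,interpolation=cv2.INTER_CUBIC)
for y in(95,-95):draw(c,T,rk([[35,y+19,96],[-35,y+19,96],[-35,y-19,96],[35,y-19,96]]),5,np.array([194.5,154.5]),(255,0,255))
cv2.imwrite("pics/t19.png",c); print(read_state()["tool_pos"],read_state()["time"])
E
```

```text
[ 641.86598782 -225.70290627  249.98238836] 31.9
```

View pics/s19.png

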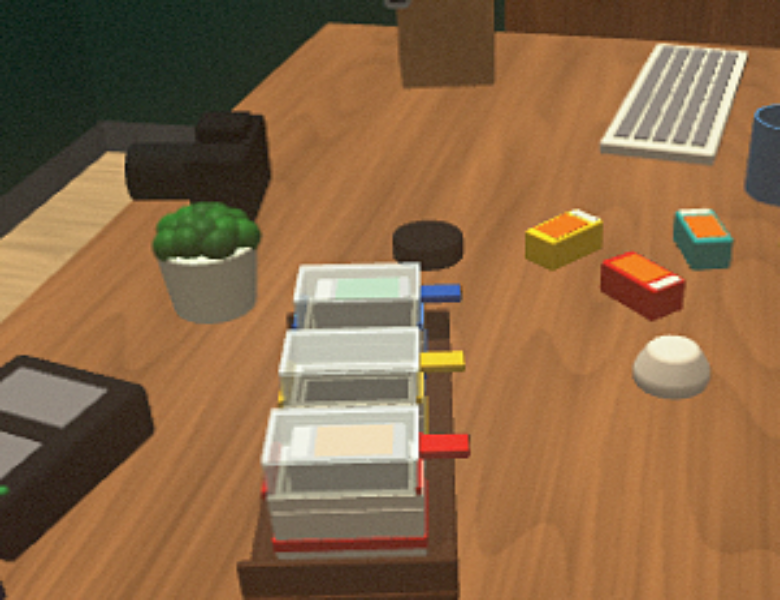

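View pics/t19.png

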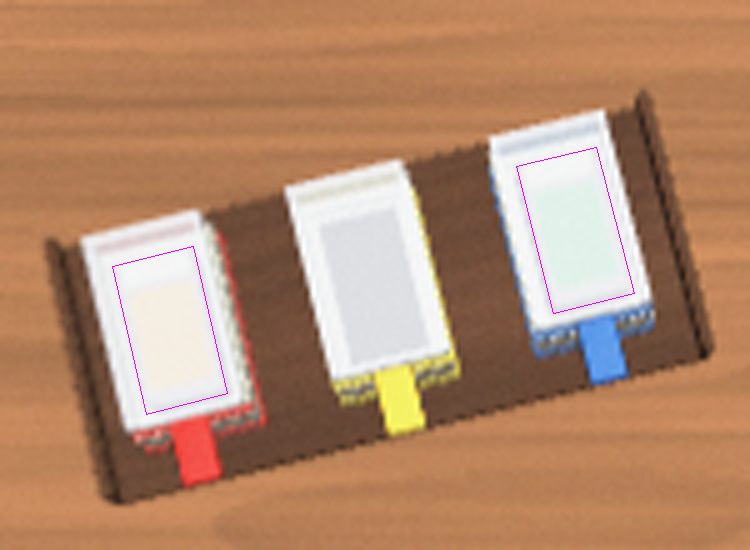

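View pics/t19f.png

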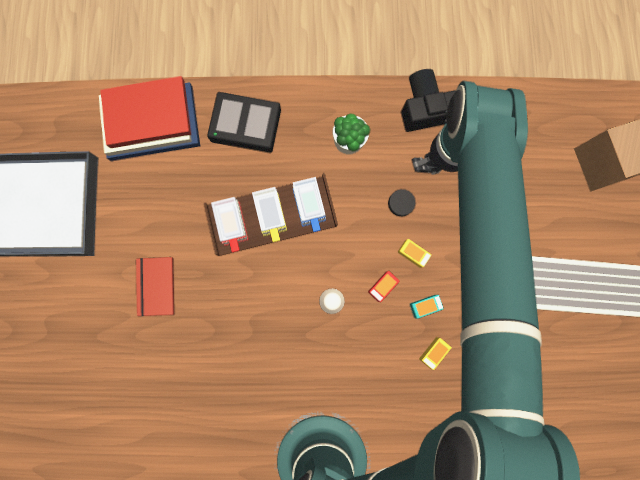

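```bash
python3 - <<'E'
from h import *
for n,u,v in(("red",(234.6,246.5),(300.9,285.4)),("yel",(275.6,235.4),(300.5,250.4)),("blu",(316,225.5),(300,222))):
    r=torack(tri(u,v))[0]; hx,hz=45-r[0],r[2]-74
    print(n,r.round(1),"ang",np.arctan2(hz,hx)-np.arctan2(17,105))
    for a in (0,.07,.14):
        P=rk([[45-104*np.cos(a)+20*np.sin(a),{"red":95,"yel":0,"blu":-95}[n],74+20*np.cos(a)+104*np.sin(a)]]); print(a,T.proj(P).round(1),S.proj(P).round(1))
t=cv2.imread("pics/t19f.png");h=cv2.cvtColor(grab_frame("side"),cv2.COLOR_BGR2HSV)
for n,lo,hi in(("red",(0,200,150),(4,255,255)),("yel",(24,180,150),(32,255,255)),("blu",(105,180,100),(120,255,255))):
    m=cv2.inRange(h,np.array(lo),np.array(hi)); m[:,:290]=0;m[:,325:]=0;m[:200]=0
    for c in cv2.findContours(m,0,2)[0]:
        if cv2.contourArea(c)>20: print(n,cv2.boundingRect(c))
E
```

```text
red [-58.8  95.6  89.3] ang -0.014484430473820559
0 [[234.5 245.6]] [[301.9 282.9]]
0.07 [[233.9 244.6]] [[300.8 279.3]]
0.14 [[233.2 243.4]] [[299.3 275.8]]
yel [-58.1  -0.7  88.5] ang -0.02077645318395166
0 [[275.2 235.5]] [[301.1 248.1]]
0.07 [[274.8 234.4]] [[300.  244.7]]
0.14 [[274.4 233.1]] [[298.7 241.3]]
blu [-58.3 -95.6  88.5] ang -0.0209033360573192
0 [[315.8 225.5]] [[300.4 219.7]]
0.07 [[315.7 224.3]] [[299.4 216.5]]
0.14 [[315.5 223. ]] [[298.2 213.3]]
red (291, 281, 19, 8)
yel (292, 246, 16, 6)
```

All three caps measure about 0 rad, within the roughly 0.02 rad measurement error. Handing in.

```bash
python3 - <<'E'
from station import *
print(env.sign_off())
E
```

```text
the job is handed in; nothing more can be done
None
```

I put both packs on the desk away and shut all three caps, then handed the job in at about 32 s of robot time. The hand-in gave no verdict.

- **Packs:** the green-label pack went into the blue tube and the orange-label pack into the red tube. No blue-label pack was in view, so I took it as absent.
- **Caps:** all three were ajar at the start. I swung the red and blue ones open by their tabs, then pushed them over and pressed them shut. The empty yellow tube only needed pressing shut.
- **Slip:** the blue tab slipped out of the grip late in its swing. The cap was already past upright, so it did not matter.

**Last checks:**
- **Cap angles:** two-view measurement put the red, yellow and blue caps at -0.014, -0.021 and -0.021 rad, which is shut within measurement error.
- **Seating:** in the last top view, both packs lie on their expected seated outlines through the clear caps. Before the blue cap was shut, the green pack matched its outline to about 1 mm.
- **Other objects:** the filter case, mouse, notebook, plant and look-alike packs appear where they started in the last pictures. I compared these by eye and did not measure them.
- **Contact:** the arm is well clear of everything. The highest force I read was about 32 N, from the fingers pressing on the yellow cap.

No check failed. One late colour mask missed the blue tab in the side view, so its angle rests on hand-picked points, like the other two.

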